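Fish a dropped ring out from under the wire guard

TASK

A brass ring has been dropped under the fixed wire guard of the wooden display stand. Reach the hooked rod in under the guard, put its hook down through the ring, draw the ring gently out over the rounded bead and pull it flat and home against the rubber buffer of the front stop bar until it comes up solid, holding a steady pull of 5 to 10 newtons there for half a second; then lay the rod down flat on the table, clear of the stand. Touch the ring only with the rod, never press rod or gripper hard against stand or guard, and leave the two jars and the wooden figure on the stand where they are.

Things in the scene. Friction and masses are not known exactly. Their poses are not given: they have to be found in the camera images.
- stand: Fixed dark wooden display stand. Origin: on its underside, below the bead's crest; x points from the open front part in under the guard, y left, z up. Block x=-100 to 180 mm, y=-150 to 150, flat top at z=40 (it sits up to 8 mm lower on some days: see its pose). The front part, x=-100 to -20, is open to above and carries the bead and the stop bar.
- bead_mid (a point): Point on the stand's flat top in the middle of the rounded bead, at (0, 0, 40) mm of the stand. The bead runs along the stand's y over its full width: a round strip of 22 mm radius that stands 2 to 7 mm proud of the top (set differently each time, not measured: feel it with the hook), up to 32 mm wide, meeting the top at 25 to 47 degrees. Hook and ring have to climb over it.
- stop: Wooden stop bar across the open front part, parallel to the bead, 294 mm long (y), 8 mm thick, 10 mm tall, clamped rigidly 85 to 95 mm in front of the bead's crest. Origin: centre of its underside, axes as the stand's. A hard rubber buffer strip stands 1 to 7 mm proud of its inner face (x=4 mm); not measured, so the ring's centre comes home at x=31 to 37 mm, to be felt. It does not give.
- guard_mouth (a point): Middle of the front edge of the fixed wire guard, at (6, 0, 115) mm of the stand. The guard covers x=2 to 176, y=-146 to 146: 8 mm posts at its four corners, a front and a rear bar, a roof of wires along x at 22 mm pitch (fingers do not pass), underside 71 mm above the stand's flat top; thin uprights across the rear. Open at the front (towards -x), with no wires below the front bar.
- ring: Loose flat brass ring, outer diameter 52 mm, hole 32 mm, 7 mm thick, lying flat on the stand under the guard. Origin at the centre of its underside, z up. About 70 g; weight and friction vary.
- rod: Loose hooked rod lying on the table, about 160 g. Origin on the plane it lies on, below the middle of its wooden grip; x along the rod to the hook, z up. Along its axis, 30 mm above the origin: a steel foot plate at the butt (x=-63 to -55 mm, 44 wide, 43 tall), the grip (x=-55 to 55) and a steel bar of 8 mm diameter to x=220. It balances near the middle of the grip.
- rod_grip (a point): Centre of the rod's wooden grip, at (0, 0, 30) mm of the rod. The grip is 110 mm long, 16 mm wide (y), 26 mm tall; take it from above, fingers either side in y. Even held hard it can pitch or yaw a few degrees between the pads under load at the hook, so where the tip truly is must be felt.
- hook_tip (a point): Lowest point of the rod's hook, at (220, 0, 0) mm of the rod: the bar turns straight down there, 8 mm thick, with a rounded end.
- jar_a: Small glass jar, 38 mm across, 50 mm tall, standing under the guard on the +y side; origin at the centre of its underside. Leave it alone.
- jar_b: Like jar_a, under the guard on the -y side. Leave it alone.
- figure: Small turned wooden figure, 34 mm across, 62 mm tall, on the front part of the stand near its +y end; origin at the centre of its underside. Leave it alone.
Mind the look-alikes: they are no part of the job. There is more than one size of the ring; the job needs the smallest.

How it is judged (in metres and radians):
On the way, in this order (a step that is already met when the one before it is completed fails the run):
1. the hook is down through the ring and touching it while the ring is still under the guard, behind the bead (x of ring in the frame of stand above 0.035 m and contact force between rod and ring above 0.1 N and horizontal distance between hook_tip and ring below 0.02 m and z of hook_tip in the frame of ring below 0.006 m), for 0.1 s.
2. the ring, lying flat, is drawn firmly home against the front stop bar's buffer, at 4 N or more (x of ring in the frame of stop between 0.0285 and 0.0395 m and z of ring in the frame of stand between 0.036 and 0.044 m and angle between ring's own z axis and vertical below 0.1 rad and contact force between ring and stop above 4 N), for 0.3 s.
At the end, for the whole second after the job is handed in: The ring lies flat (within 0.1 rad) on the stand's open front part, at rest, still by the stop bar (its centre 28.5 to 39.5 mm behind the middle of the bar); the rod lies flat on the table (both ends within 8 mm of it), released, at rest and not touching the stand (x of ring in the frame of stop between 0.0285 and 0.0395 m and z of ring in the frame of stand between 0.036 and 0.044 m and angle between ring's own z axis and vertical below 0.1 rad and linear speed of each of ring, rod below 0.02 m/s and height (world z) of each of rod, hook_tip below 0.008 m and angle between rod's own z axis and vertical below 0.12 rad and contact force between rod and stand below 0.1 N and contact force between rod and the fingers below 0.1 N).
It fails at once if the rod is pressed or jerked against the stand or its guard with more than 12 N (contact force between rod and stand above 12 N).
It fails at once if the rod loads the ring with more than 12 N (contact force between rod and ring above 12 N).
It fails at once if the robot itself hits the stand with more than 12 N (contact force between any of the arm, the fingers and stand above 12 N).
It fails at once if the fingers or the arm touch the ring (contact force between any of the fingers, the arm and ring above 0.5 N).
It fails at once if a jar or the figure is shifted by more than 15 mm or tipped (distance of any of jar_a, jar_b, figure from where it was at the start of the episode above 0.015 m or angle between any of jar_a, jar_b, figure's own z axis and vertical above 0.4 rad).
It also fails if it takes over 72 s, if anything falls off the work surface, if the arm or the gripper's body presses on something with over 40 N, if the wrist force passes 120 N, or if a joint passes its speed limit or range.

ROBOT

A 6-joint arm with a two-finger parallel gripper is mounted at the origin on the work surface. World frame = base frame: x ahead of the robot, y to its left, z up, the work surface at z = 0. Lengths are in mm, angles in rad, forces in N, time in s.
With the tool pointing down it reaches from about 325 to 775 mm from the base axis. Payload 9.3 kg.
Tool frame: the origin (TCP) lies between the finger pads; the fingertips stand 17 mm ahead of it and the grasp point (between the pads) lies 2 mm behind it; x points along the fingers, y is the direction in which the jaws open and shut, and the axes are right-handed (so a half turn about x gives the same grasp; the last joint's range is limited). The gripper opens to 85 mm and grips with 20 to 120 N. Pads are 22 mm wide; open, the fingers measure 114 mm over their backs; the gripper's body (76 mm by 85 mm) begins 54 mm behind the grasp point. The pads swing forward as they close: fully open they stand 13 mm farther back than shut.
Start: joints at [-1.329, 0.259, 0.021, 1.334, 0, 1.418], TCP at [211.536, -507.69, 221.479] pointing down, gripper open.
Joint ranges: [-3.04, 3.04], [-0.91, 1.82], [-1.04, 1.36], [-1.92, 1.95], [-1.52, 1.45], [-3.14, 3.14]. Speed limits (rad/s): [2.22, 2.22, 2.79, 3.14, 3.14, 3.14].

INTERFACE

Orientations are given as a rotation vector (axis times angle).
In Python, from bench import arm gives the robot as it stands.
- The arm moves only by the tool carry_out, never from a script. Its argument "plan" is one flat list of numbers, 7 for each row, row after row: the shift along the world's x, y, z in mm, then the turn, a rotation vector about the world's x, y, z in degrees, then the opening in per cent of the stroke, from 0 (shut) to 100 (fully open). In form: [x, y, z, ax, ay, az, grip, x, y, z, ax, ay, az, grip, ...]. A call has 1 to 10 rows; each row shifts and turns the pose as measured when the row begins; what a row does not reach is not made up. A row lasts 1/12 s, in which the tool goes at most 41.7 mm and 7.16 degrees, less where a joint would pass 70% of its speed; a pose out of reach is approached as far as the arm can. A call is refused whole if a number of a shift passes 41.7 or a number of a turn 7.16, either way. A call with a gripper value outside its range is refused whole. The fingers move at their own pace and stop on an object; the grip force is fixed at half the most. Time passes only in rows, so rows that do not move let the fingers close. It gives the time, the measured TCP pose, the force and the opening at its end, in the units of the state.
- arm.sense(): the state, without advancing time (a new reading comes with each control period).
- arm.grab_frame(name): name is "scene" or "top"; returns a dict with "color" (480x640x3 uint8, red, green, blue), "intrinsics" (3x3 intrinsics, pixels), "R" (3x3) and "t" (3): a world point X has camera coordinates R X + t. Camera axes: x right, y down, z forward; pixel columns grow to the right and rows downward; lengths in mm; the calibration is good to about 2 mm. A picture is of the moment at which its call begins. There is no depth.
- arm.sign_off(): hands the job in, once; it reports no verdict.
The state is a dict: "t": time; "q": joint angles; "qvel": joint speeds; "joint_efforts": joint torques, N m; "tcp_pos": TCP position; "orientation": TCP orientation; "contact_force": force on the tool from outside, world axes, zero at the start; "torque": the same for the moment, N m; "grip_width": finger opening in mm.
Only numpy, scipy, OpenCV 4.12 (cv2) and the standard library are available. Lean on these libraries where they do the work, as an engineer would, in place of code of your own. Each camera call takes 0.05 s, during which the arm holds its last target.

## Working session

There is one attempt and no reset: what is moved stays moved. The work goes in short steps, Python scripts to look and compute and a tool call to move; the robot and the scene stay as the last step left them, time stands still between calls to the robot, and variables do not carry over. Pictures are saved under pics/ and viewed, and the job is handed in when it is done.

Besides the shell and the picture viewer there is one more tool, called after ">>>" as a command line: name --argument value ..., lists and objects as JSON in quotes. carry_out: Moves the arm, as the interface text tells. Its arguments: {"type":"object","properties":{"plan":{"type":"array"}},"required":["plan"]}

```bash
ls; mkdir -p pics; python3 - <<'E'
from bench import arm
import cv2,json
for n in("scene","top"):
    f=arm.grab_frame(n)
    cv2.imwrite(f"pics/{n}0.png",f["color"][:,:,::-1])
    print(n,f["intrinsics"],f["R"],f["t"])
print(arm.sense())
E
```

```text
pics
scene [[475.99702777   0.         320.13403869]
 [  0.         475.99702777 235.2953961 ]
 [  0.           0.           1.        ]] [[-0.71148619  0.70251335 -0.01619867]
 [ 0.52139352  0.51231795 -0.68240686]
 [-0.47110106 -0.49396894 -0.73079305]] [ 445.18536148 -240.03526839 1232.33584999]
top [[541.47818474   0.         319.91184284]
 [  0.         541.47818474 242.75745175]
 [  0.           0.           1.        ]] [[-0.02577309 -0.99940256 -0.0230276 ]
 [-0.99268992  0.02830336 -0.11732705]
 [ 0.11790871  0.01983539 -0.99282632]] [   7.20255548  609.13533581 1270.60893804]
{'t': 0.1, 'q': array([-1.32857008e+00,  2.59071815e-01,  2.08271337e-02,  1.33369124e+00,
       -1.70158250e-05,  1.41820560e+00]), 'qvel': array([-6.12981051e-04, -1.37732242e-03,  2.65703468e-03, -5.28245759e-04,
        4.69438812e-05, -5.93691588e-04]), 'joint_efforts': array([ 6.67858214e-03, -5.56688404e+01,  3.45075238e+01,  1.15699958e-02,
       -9.54480697e-05, -7.22671757e-06]), 'tcp_pos': array([ 211.4813483 , -507.42246438,  220.95730298]), 'orientation': array([ 2.0051127 ,  0.40222666, -2.00525187]), 'contact_force': array([-0.84553158, -0.48357763,  0.8427066 ]), 'torque': array([ 0.00862781, -0.01910088,  0.01318069]), 'grip_width': 85.31315849514056}
```

View pics/scene0.png

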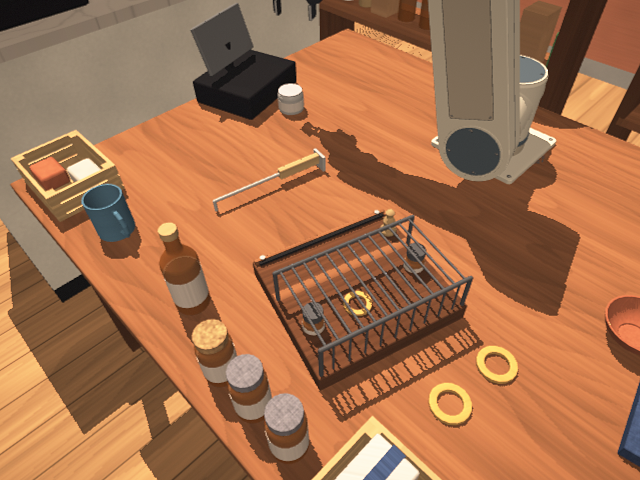

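View pics/top0.png

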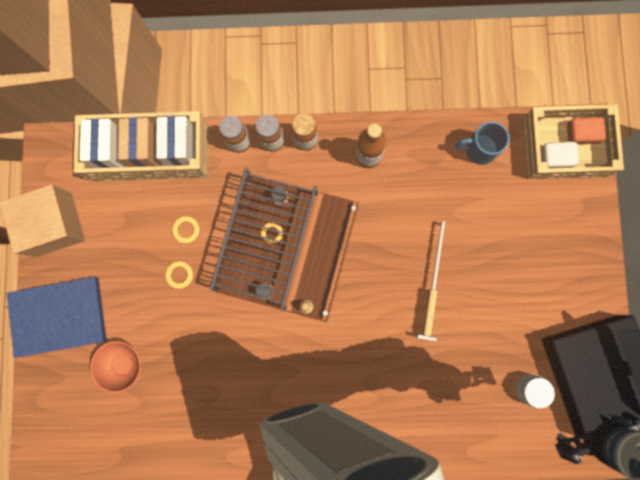

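```bash
python3 - <<'E'
import cv2
t=cv2.imread("pics/top0.png"); s=cv2.imread("pics/scene0.png")
cv2.imwrite("pics/c1.png",cv2.resize(t[160:330,190:370],None,fx=4.4,fy=3.5,interpolation=cv2.INTER_CUBIC) if 0 else cv2.resize(t[165:325,190:370],None,fx=3.7,fy=3.7,interpolation=cv2.INTER_CUBIC))
cv2.imwrite("pics/c2.png",cv2.resize(t[210:350,400:460],None,fx=4,fy=4,interpolation=cv2.INTER_CUBIC))
cv2.imwrite("pics/c3.png",cv2.resize(s[200:390,245:480],None,fx=3.1,fy=3.1,interpolation=cv2.INTER_CUBIC))
cv2.imwrite("pics/c4.png",cv2.resize(s[140:220,205:335],None,fx=5,fy=5,interpolation=cv2.INTER_CUBIC))
E
```

```text
(no output)
```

View pics/c1.png

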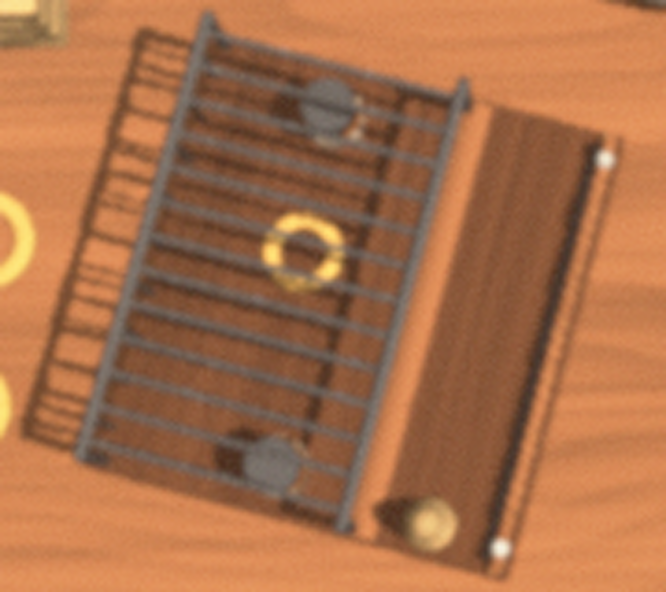

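View pics/c2.png

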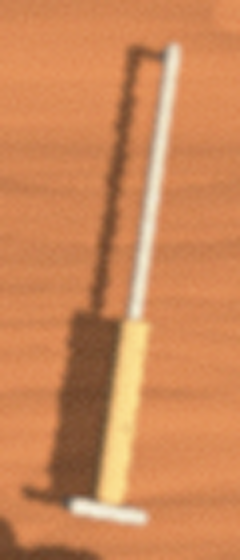

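View pics/c3.png

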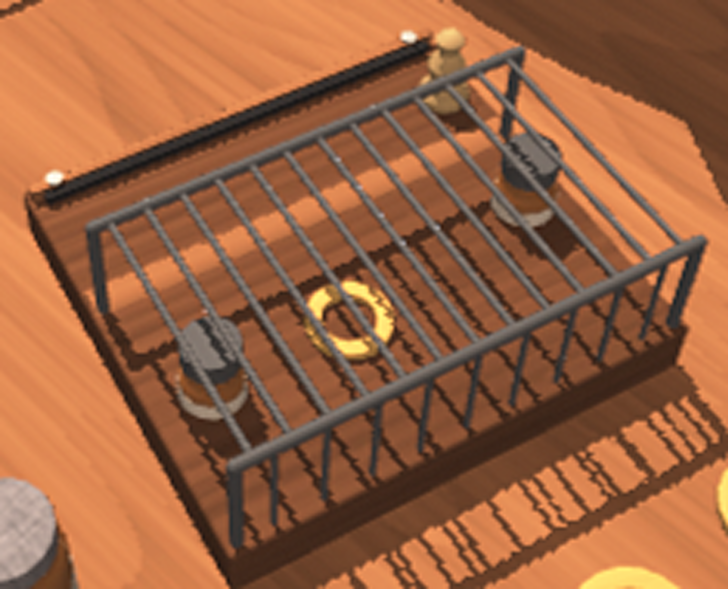

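View pics/c4.png

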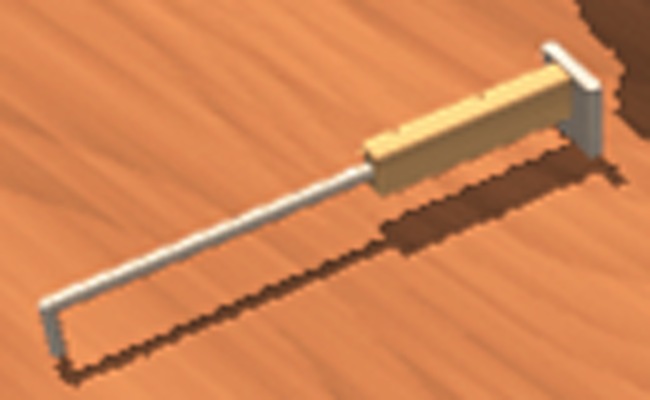

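```bash
cat > h.py <<'E'
import numpy as np, cv2, json
from scipy.optimize import least_squares
CAM={'scene':(np.array([[475.99702777,0,320.13403869],[0,475.99702777,235.2953961],[0,0,1]]),np.array([[-0.71148619,0.70251335,-0.01619867],[0.52139352,0.51231795,-0.68240686],[-0.47110106,-0.49396894,-0.73079305]]),np.array([445.18536148,-240.03526839,1232.33584999])),
'top':(np.array([[541.47818474,0,319.91184284],[0,541.47818474,242.75745175],[0,0,1]]),np.array([[-0.02577309,-0.99940256,-0.0230276],[-0.99268992,0.02830336,-0.11732705],[0.11790871,0.01983539,-0.99282632]]),np.array([7.20255548,609.13533581,1270.60893804]))}
def proj(c,X):
    K,R,t=CAM[c]; p=K@(R@np.asarray(X,float)+t); return p[:2]/p[2]
def onz(c,u,v,z):
    K,R,t=CAM[c]; d=R.T@np.linalg.solve(K,[u,v,1.]); o=-R.T@t
    return o+d*(z-o[2])/d[2]
def tf(p,X):
    c,s=np.cos(p[2]),np.sin(p[2]); z=p[3] if len(p)>3 else 0
    return np.array([p[0]+c*X[0]-s*X[1],p[1]+s*X[0]+c*X[1],z+X[2]])
def c1(u,v): return 'top',190+u/3.7-.36,165+v/3.7-.36
def c2(u,v): return 'top',400+u/4.-.37,210+v/4.-.37
def c3(u,v): return 'scene',245+u/3.1-.34,200+v/3.1-.34
def c4(u,v): return 'scene',205+u/5.-.4,140+v/5.-.4
def fit(obs,p0):
    f=lambda p: np.concatenate([proj(c,tf(p,X))-[u,v] for (c,u,v),X in obs])
    r=least_squares(f,p0,loss='soft_l1'); return r.x,f(r.x).reshape(-1,2)
E
python3 - <<'E'
from h import *
np.set_printoptions(precision=2,suppress=True)
obs=[(c1(463,95),(6,-142,115)),(c1(347,522),(6,142,115)),(c1(208,25),(172,-142,115)),(c1(85,452),(172,142,115)),
(c1(500,578),(-100,150,40)),(c1(620,138),(-100,-150,40)),
(c3(97,228),(6,-142,115)),(c3(518,55),(6,142,115)),(c3(237,465),(172,-142,115)),(c3(698,243),(172,142,115)),
(c3(30,200),(-100,-150,40)),(c3(688,325),(180,150,40))]
p,r=fit(obs,[600,50,1.8,0]); print(p,np.degrees(p[2])); print(r)
ti=np.linalg.inv
def inst(P):
    c,s=np.cos(p[2]),np.sin(p[2]); d=P[:2]-p[:2]; return np.array([c*d[0]+s*d[1],-s*d[0]+c*d[1]])
ztop=p[3]+40
for n,o,z in [('ring top',c1(304,251),ztop+7),('ring sc',c3(350,320),ztop+7),('jarb',c1(328,108),ztop+50),('jara',c1(272,462),ztop+50),('fig',c1(431,524),ztop+58),
 ('knob',c1(605,158),ztop+12),('knob',c1(501,548),ztop+12),('knob s',c3(55,178),ztop+12),('knob s',c3(408,38),ztop+12)]:
    P=onz(*o,z); print(n,P,inst(P))
ro=[(c2(173,48),(220,0,34)),(c2(133,320),(55,0,43)),(c2(111,502),(-55,0,43)),(c2(110,512),(-59,0,51.5)),
(c4(47,305),(220,0,34)),(c4(58,355),(220,0,0)),(c4(370,155),(55,8,43)),(c4(600,85),(-63,-22,51.5)),(c4(548,45),(-63,22,51.5))]
ro=ro[:6]
q,r=fit(ro,[500,-200,0]); print('rod',q,np.degrees(q[2])); print(r)
E
```

```text
[590.53  31.81   1.29 -10.05] 73.62800540895013
[[ 0.15 -2.21]
 [-0.97  1.91]
 [ 0.23 -0.92]
 [-0.47  1.91]
 [ 2.51  1.51]
 [ 1.48  0.48]
 [-0.59  1.23]
 [-0.08 -0.12]
 [ 0.4   1.07]
 [ 0.02 -0.1 ]
 [-2.03 -1.63]
 [ 0.76  0.6 ]]
ring top [637.37 106.49  36.95] [ 84.85 -23.89]
ring sc [636.07 106.81  36.95] [ 84.79 -22.55]
jarb [722.94  85.03  79.95] [  88.39 -112.04]
jara [498.78 123.87  79.95] [ 62.46 113.99]
fig [457.7   24.91  87.95] [-44.06 125.5 ]
knob [692.27 -92.01  41.95] [ -90.12 -132.51]
knob [441.41 -17.29  41.95] [-89.14 129.23]
knob s [689.06 -94.35  41.95] [ -93.27 -130.09]
knob s [439.46 -19.1   41.95] [-91.43 130.6 ]
rod [ 436.65 -264.66   -0.19] -10.753594724352059
[[-0.77 -0.21]
 [ 0.51 -0.69]
 [-0.45  0.32]
 [ 0.19 -0.26]
 [-0.11 -1.31]
 [ 0.39 -0.21]]
```

```bash
cat > ov.py <<'E'
from h import *
def draw(p,rod=None,out='ov',src=('top0','scene0'),extra=[]):
    L=[]
    b=[(x,y,z) for z in(0,40) for x,y in((-100,-150),(-100,150),(180,150),(180,-150))]
    for i in range(4):
        L+=[(b[i],b[(i+1)%4]),(b[4+i],b[4+(i+1)%4]),(b[i],b[4+i])]
    for x in (6,172): L.append(((x,-142,115),(x,142,115)))
    for y in(-142,142): L.append(((6,y,115),(172,y,115))); L.append(((6,y,40),(6,y,115)))
    for y in (0,-16,16)[:1]: pass
    L.append(((-16,-150,40),(-16,150,40)));L.append(((16,-150,40),(16,150,40)))
    for cam,f,(y0,y1,x0,x1) in (('top',src[0],(165,325,190,370)),('scene',src[1],(200,390,245,480))):
        im=cv2.imread(f'pics/{f}.png'); k=3.3
        im=cv2.resize(im[y0:y1,x0:x1],None,fx=k,fy=k,interpolation=cv2.INTER_CUBIC)
        for a,c in L:
            A=(proj(cam,tf(p,a))-[x0,y0]+.5)*k; C=(proj(cam,tf(p,c))-[x0,y0]+.5)*k
            cv2.line(im,tuple(int(v) for v in A),tuple(int(v) for v in C),(0,255,0),1)
        cv2.imwrite(f'pics/{out}_{cam}.png',im)
E
python3 -c "
from ov import *
draw([590.53,31.81,1.28505,-8],out='ov')"
```

```text
(no output)
```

View pics/ov_top.png

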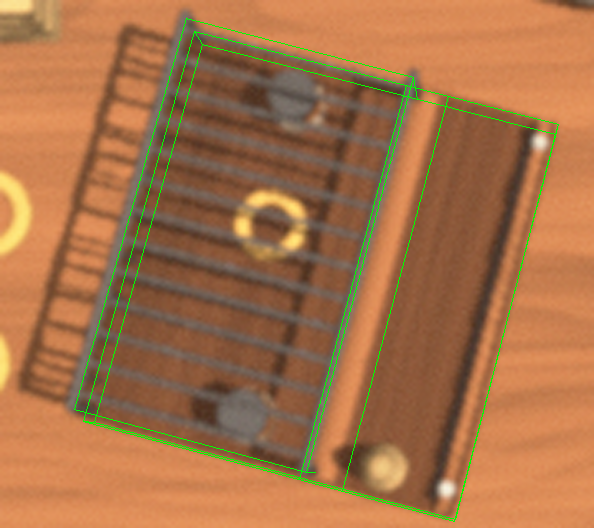

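View pics/ov_scene.png

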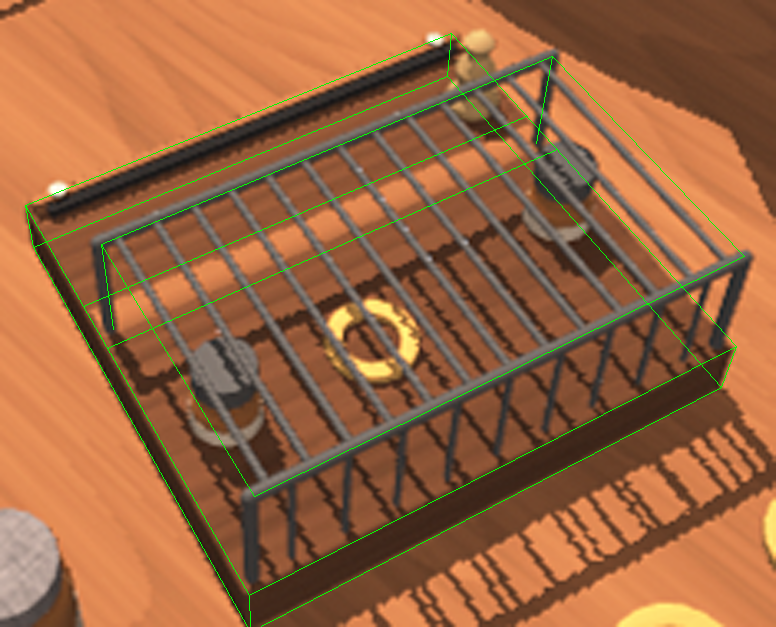

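```bash
cat > st.py <<'E'
from bench import arm
from h import *
from scipy.spatial.transform import Rotation as Ro
def st():
    s=arm.sense(); R=Ro.from_rotvec(s['orientation']).as_matrix()
    jaw=np.degrees(np.arctan2(R[1,1],R[0,1]))
    print('t%.2f'%s['t'],'tcp',s['tcp_pos'].round(2),'F',s['contact_force'].round(2),'M',s['torque'].round(2),'w%.1f'%s['grip_width'],'jaw%.2f'%jaw,'xax',R[:,0].round(4),'q',s['q'].round(2))
    return s,R
if __name__=='__main__': st()
E
python3 st.py
python3 - <<'E'
from h import *
print(tf([436.65,-264.66,np.radians(-10.75)],(220,0,0)), tf([436.65,-264.66,np.radians(-10.75)],(-60,0,0)))
E
```

```text
t0.10 tcp [ 211.48 -507.42  220.96] F [-0.85 -0.48  0.84] M [ 0.01 -0.02  0.01] w85.3 jaw-67.38 xax [-3.0e-04  1.1e-03 -1.0e+00] q [-1.33  0.26  0.02  1.33 -0.    1.42]
[ 652.7890875  -305.69528792    0.        ] [ 377.70297614 -253.46855784    0.        ]
```

>>> carry_out --plan '[25, 27, -6, 0, 0, -3.7, 100, 25, 27, -6, 0, 0, -3.7, 100, 25, 27, -6, 0, 0, -3.7, 100, 25, 27, -6, 0, 0, -3.7, 100, 25, 27, -6, 0, 0, -3.7, 100, 25, 27, -6, 0, 0, -3.7, 100, 25, 27, -6, 0, 0, -3.7, 100, 25, 27, -6, 0, 0, -3.7, 100, 25, 27, -6, 0, 0, -3.7, 100, 0, 0, 0, 0, 0, 0, 100]'

```text
t: 0.93
tcp_pos: [440.9, -253.3, 160.7]
orientation: [-2.097, 0.23, 2.104]
contact_force: [-0.8, -0.4, -0.9]
grip_width: 85.4
```

```bash
python3 st.py
```

```text
t0.93 tcp [ 440.89 -253.32  160.7 ] F [-0.85 -0.39 -0.87] M [ 0.02  0.03 -0.01] w85.4 jaw-102.84 xax [-0.0027  0.0062 -1.    ] q [-0.69  0.22 -0.19  1.17  0.    2.68]
```

>>> carry_out --plan '[-4, -11, -20, 0, 0, 2, 100, 0, 0, -35, 0, 0, 0, 100, 0, 0, -35, 0, 0, 0, 100, 0, 0, -25, 0, 0, 0, 100, 0, 0, 0, 0, 0, 0, 100]'

```text
t: 1.35
tcp_pos: [438.9, -261.4, 42.5]
orientation: [-2.126, 0.186, 2.127]
contact_force: [-0.3, 0.8, -0.0]
grip_width: 85.4
```

```bash
python3 - <<'E'
from st import *
s,R=st()
for n in("scene","top"):
    f=arm.grab_frame(n); im=f["color"][:,:,::-1]
    if n=='scene': im=im[110:230,190:350]
    else: im=im[200:350,380:540]
    cv2.imwrite(f"pics/{n}1.png",cv2.resize(im,None,fx=4,fy=4,interpolation=cv2.INTER_CUBIC))
E
```

```text
t1.35 tcp [ 438.95 -261.35   42.47] F [-0.26  0.78 -0.03] M [0.06 0.09 0.06] w85.4 jaw-100.22 xax [-5.0e-04  3.8e-03 -1.0e+00] q [-0.7   0.32 -0.39  0.87  0.    2.62]
```

View pics/scene1.png

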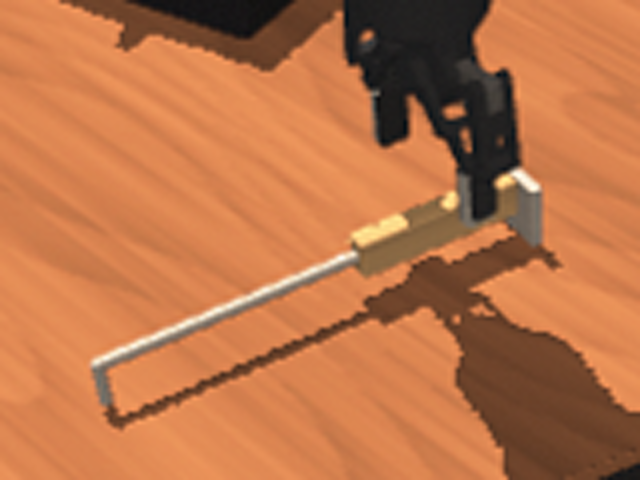

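View pics/top1.png

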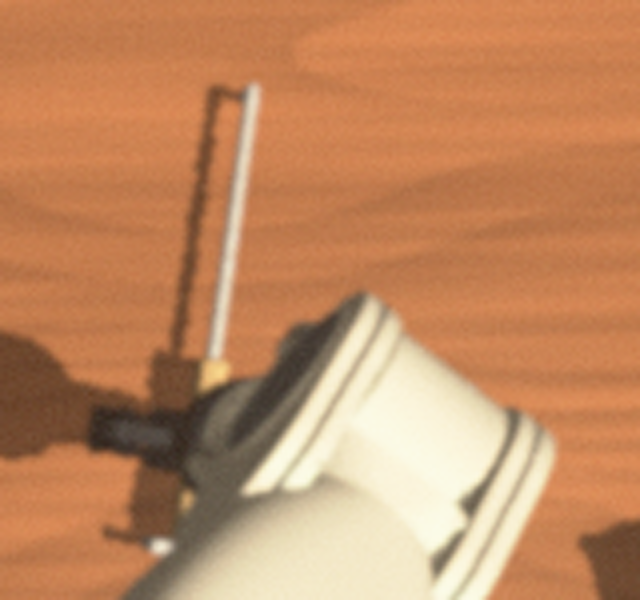

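>>> carry_out --plan '[-2, -3, -14, 0, 0, -0.5, 100, 0, 0, 0, 0, 0, 0, 100, 0, 0, 0, 0, 0, 0, 0, 0, 0, 0, 0, 0, 0, 0, 0, 0, 0, 0, 0, 0, 0, 0, 0, 0, 0, 0, 0, 0, 0, 0, 0, 0, 0, 0, 0, 0, 0, 0, 0, 0, 0, 0]'

```text
t: 2.12
tcp_pos: [443.1, -270.0, 43.1]
orientation: [-2.143, 0.208, 2.11]
contact_force: [-0.5, 0.5, -0.2]
grip_width: 12.2
```

```bash
python3 st.py
```

```text
t2.12 tcp [ 443.1  -270.05   43.14] F [-0.5   0.5  -0.15] M [0.   0.06 0.  ] w12.2 jaw-100.73 xax [ 0.0143 -0.0088 -0.9999] q [-0.71  0.32 -0.38  0.85  0.    2.62]
```

```bash
python3 - <<'E'
from st import *
for n in("scene","top"):
    f=arm.grab_frame(n); im=f["color"][:,:,::-1]
    if n=='scene': im=im[110:230,190:350]
    else: im=im[200:350,380:540]
    cv2.imwrite(f"pics/{n}2.png",cv2.resize(im,None,fx=4,fy=4,interpolation=cv2.INTER_CUBIC))
st()
E
```

```text
t2.22 tcp [ 442.99 -269.96   42.88] F [ 1.01 -0.57 -0.31] M [ 0.01  0.05 -0.01] w0.3 jaw-100.73 xax [ 0.0139 -0.0085 -0.9999] q [-0.71  0.32 -0.38  0.85  0.    2.62]
```

View pics/scene2.png

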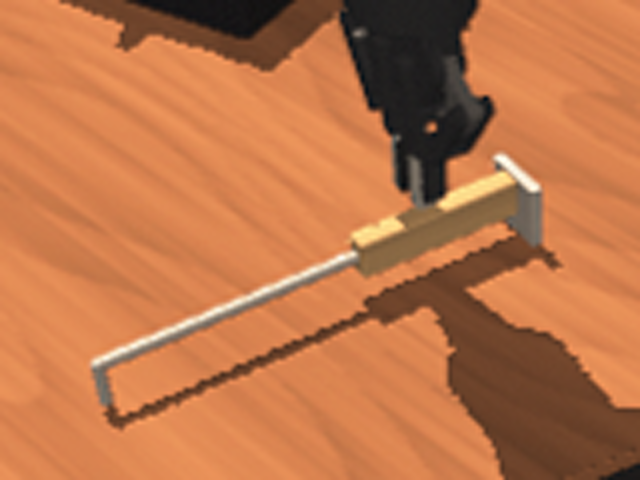

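View pics/top2.png

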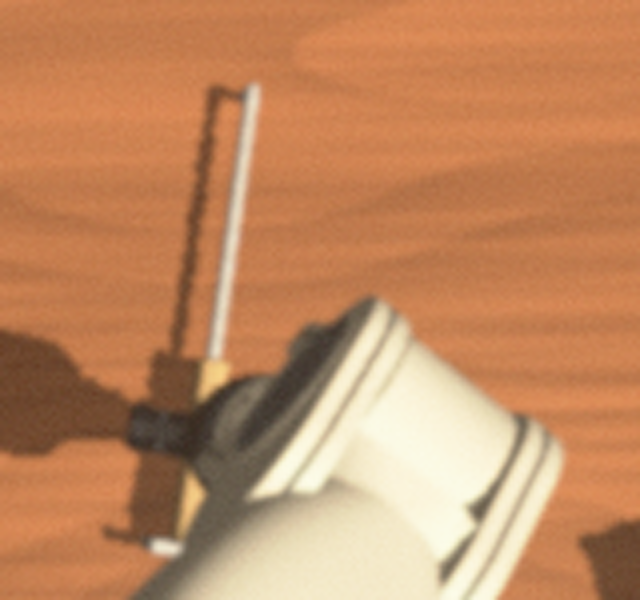

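```bash
python3 - <<'E'
from h import *
for z in (26,43,100): 
  P=[443,-270,z]; print(z,(proj('scene',P)-[190,110])*4,(proj('top',P)-[380,200])*4)
q=[436.65,-264.66,np.radians(-10.75)]
for X in [(55,8,43),(55,-8,43),(-55,8,43),(0,0,43),(0,0,30),(220,0,34),(-63,22,43),(-63,22,51.5),(-63,22,0)]:
  P=tf(q,X); print(X,P.round(1),((proj('scene',P)-[190,110])*4).round(0),((proj('top',P)-[380,200])*4).round(0))
E
```

```text
26 [419.97896125 224.91082294] [204.04849248 437.11085653]
43 [418.40326078 202.23795624] [209.26716132 437.24490626]
100 [412.85644259 122.42439267] [227.82033784 437.72147385]
(55, 8, 43) [ 492.2 -267.1   43. ] [359. 243.] [200. 354.]
(55, -8, 43) [ 489.2 -282.8   43. ] [345. 228.] [227. 358.]
(-55, 8, 43) [ 384.1 -246.5   43. ] [517. 175.] [174. 540.]
(0, 0, 43) [ 436.6 -264.7   43. ] [432. 201.] [201. 448.]
(0, 0, 30) [ 436.6 -264.7   30. ] [434. 219.] [197. 448.]
(220, 0, 34) [ 652.8 -305.7   34. ] [ 96. 357.] [248.  86.]
(-63, 22, 43) [ 378.9 -231.3   43. ] [541. 182.] [148. 549.]
(-63, 22, 51.5) [ 378.9 -231.3   51.5] [541. 171.] [151. 550.]
(-63, 22, 0) [ 378.9 -231.3    0. ] [542. 239.] [137. 545.]
```

>>> carry_out --plan '[0, 0, 20, 0, 0, 0, 100, 0, 0, 0, 0, 0, 0, 100]'

```text
t: 2.38
tcp_pos: [442.6, -269.5, 62.9]
orientation: [-2.14, 0.206, 2.112]
contact_force: [0.1, -0.4, 0.4]
grip_width: 23.0
```

>>> carry_out --plan '[0, 0, 0, 0, 0, 0, 100, 0, 0, 0, 0, 0, 0, 100, 0, 0, 0, 0, 0, 0, 100, 0, 0, 0, 0, 0, 0, 100, 0, 0, 0, 0, 0, 0, 100]'

```text
t: 2.8
tcp_pos: [442.2, -269.2, 62.0]
orientation: [-2.139, 0.205, 2.113]
contact_force: [0.4, 1.1, 0.3]
grip_width: 83.4
```

```bash
python3 st.py
```

```text
t2.80 tcp [ 442.24 -269.17   61.99] F [0.4  1.12 0.34] M [ 0.04  0.03 -0.02] w83.4 jaw-100.72 xax [ 0.0118 -0.0066 -0.9999] q [-0.71  0.3  -0.36  0.91  0.    2.62]
```

>>> carry_out --plan '[-5.5, 4.5, 0, 0.4, 0.7, 0, 100, 0, 0, -17, 0, 0, 0, 100, 0, 0, 0, 0, 0, 0, 100]'

```text
t: 3.05
tcp_pos: [435.7, -263.9, 44.3]
orientation: [-2.12, 0.198, 2.126]
contact_force: [0.3, 1.1, -0.5]
grip_width: 85.6
```

>>> carry_out --plan '[0, 0, -9, 0, 0, 0, 100, 0, 0, 0, 0, 0, 0, 100]'

```text
t: 3.22
tcp_pos: [435.3, -263.5, 34.9]
orientation: [-2.118, 0.197, 2.127]
contact_force: [0.2, 0.1, -0.9]
grip_width: 85.6
```

```bash
python3 st.py
```

```text
t3.22 tcp [ 435.27 -263.47   34.91] F [ 0.25  0.13 -0.94] M [0.04 0.04 0.03] w85.6 jaw-100.72 xax [-0.0038  0.0025 -1.    ] q [-0.71  0.32 -0.4   0.85 -0.    2.62]
```

>>> carry_out --plan '[1.2, -1, -6, -0.1, -0.2, 0, 100, 0, 0, 0, 0, 0, 0, 100]'

```text
t: 3.38
tcp_pos: [436.6, -264.5, 28.7]
orientation: [-2.123, 0.198, 2.123]
contact_force: [-0.6, 0.5, -0.7]
grip_width: 85.6
```

>>> carry_out --plan '[0, 0, 0, 0, 0, 0, 0, 0, 0, 0, 0, 0, 0, 0]'

```text
t: 3.55
tcp_pos: [436.7, -264.6, 28.8]
orientation: [-2.123, 0.198, 2.123]
contact_force: [0.2, 0.6, -0.1]
grip_width: 64.0
```

>>> carry_out --plan '[0, 0, 0, 0, 0, 0, 0, 0, 0, 0, 0, 0, 0, 0]'

```text
t: 3.72
tcp_pos: [436.9, -264.8, 29.2]
orientation: [-2.124, 0.199, 2.123]
contact_force: [0.5, -0.3, 0.6]
grip_width: 38.8
```

>>> carry_out --plan '[0, 0, 0, 0, 0, 0, 0]'

```text
t: 3.8
tcp_pos: [437.0, -264.9, 29.5]
orientation: [-2.124, 0.199, 2.123]
contact_force: [0.3, 0.5, -0.3]
grip_width: 25.8
```

```bash
python3 st.py
```

```text
t3.80 tcp [ 436.99 -264.91   29.46] F [ 0.33  0.5  -0.29] M [ 0.01  0.01 -0.01] w25.8 jaw-100.72 xax [ 6.e-04  0.e+00 -1.e+00] q [-0.71  0.33 -0.41  0.84  0.    2.62]
```

>>> carry_out --plan '[0, 0, -1.5, 0, 0, 0, 0, 0, 0, -0.3, 0, 0, 0, 0]'

```text
t: 3.97
tcp_pos: [437.1, -265.5, 28.9]
orientation: [-2.126, 0.201, 2.122]
contact_force: [-2.3, 1.2, 4.5]
grip_width: 13.6
```

>>> carry_out --plan '[0, 0, -0.3, 0, 0, 0, 0, 0, 0, -0.3, 0, 0, 0, 0]'

```text
t: 4.13
tcp_pos: [437.1, -265.4, 28.9]
orientation: [-2.126, 0.201, 2.122]
contact_force: [-2.0, 0.8, 4.0]
grip_width: 13.2
```

>>> carry_out --plan '[0, 0, 0, 0, 0, 0, 0, 0, 0, 0, 0, 0, 0, 0]'

```text
t: 4.3
tcp_pos: [437.1, -265.3, 28.9]
orientation: [-2.126, 0.201, 2.121]
contact_force: [-0.8, 0.9, 2.5]
grip_width: 13.2
```

```bash
python3 st.py
```

```text
t4.30 tcp [ 437.14 -265.3    28.91] F [-0.82  0.86  2.46] M [ 0.17  0.18 -0.09] w13.2 jaw-100.74 xax [ 0.0021 -0.0019 -1.    ] q [-0.71  0.33 -0.41  0.83 -0.    2.62]
```

>>> carry_out --plan '[0, 0, 10, 0, 0, 0, 0, 0, 0, 15, 0, 0, 0, 0, 0, 0, 15, 0, 0, 0, 0, 0, 0, 10, 0, 0, 0, 0, 0, 0, 0, 0, 0, 0, 0]'

```text
t: 4.72
tcp_pos: [436.0, -264.5, 81.0]
orientation: [-2.121, 0.199, 2.125]
contact_force: [0.6, -1.2, -1.6]
grip_width: 13.5
```

```bash
python3 - <<'E'
from st import *
f=arm.grab_frame('scene'); im=f["color"][:,:,::-1][90:230,190:350]
cv2.imwrite("pics/scene3.png",cv2.resize(im,None,fx=4,fy=4,interpolation=cv2.INTER_CUBIC))
st()
E
```

```text
t4.77 tcp [ 435.86 -264.34   80.17] F [ 0.62  0.56 -1.85] M [-0.04 -0.01 -0.02] w13.1 jaw-100.73 xax [-0.0018  0.001  -1.    ] q [-0.71  0.28 -0.33  0.96 -0.    2.62]
```

View pics/scene3.png

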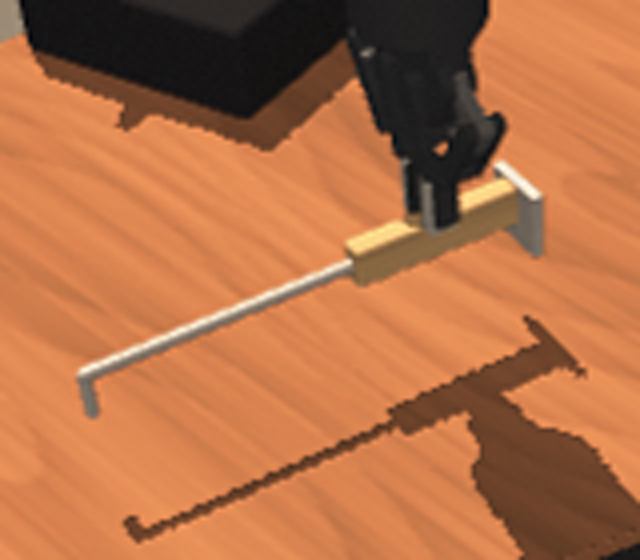

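```bash
python3 - <<'E'
from h import *
k=lambda P:((proj('scene',P)-[190,90]+.4)*4).round(0)
for z0 in (50,51,45,40):
  q=[435.9,-264.3,np.radians(-10.73),z0]
  print(z0,[k(tf(q,X)) for X in [(220,0,34),(220,0,0),(55,8,43),(55,8,17),(-63,22,43),(-63,22,0)]])
for w in (8,16):print('tip',[k(tf([435.9,-264.3,np.radians(-10.73),0],(0,w,z))) for z in (60,63,70,75)])
E
```

```text
50 [array([ 82., 369.]), array([ 93., 417.]), array([355., 254.]), array([359., 291.]), array([544., 194.]), array([544., 254.])]
51 [array([ 82., 368.]), array([ 93., 416.]), array([355., 252.]), array([359., 289.]), array([544., 193.]), array([544., 253.])]
45 [array([ 84., 376.]), array([ 95., 424.]), array([356., 261.]), array([360., 298.]), array([544., 201.]), array([544., 261.])]
40 [array([ 85., 384.]), array([ 97., 430.]), array([357., 268.]), array([360., 305.]), array([544., 208.]), array([544., 268.])]
tip [array([441., 266.]), array([441., 262.]), array([440., 252.]), array([440., 245.])]
tip [array([449., 273.]), array([448., 269.]), array([448., 259.]), array([447., 252.])]
```

>>> carry_out --plan '[0, 0, -15, 0, 0, 0, 0, 0, 0, -15, 0, 0, 0, 0, 0, 0, -12, 0, 0, 0, 0, 0, 0, -5, 0, 0, 0, 0, 0, 0, -1, 0, 0, 0, 0, 0, 0, 0, 0, 0, 0, 0]'

```text
t: 5.27
tcp_pos: [435.3, -263.9, 29.0]
orientation: [-2.12, 0.198, 2.126]
contact_force: [0.1, -1.6, 2.0]
grip_width: 13.2
```

>>> carry_out --plan '[0, 0, 0, 0, 0, 0, 60, 0, 0, 0, 0, 0, 0, 60, 0, 0, 0, 0, 0, 0, 60, 0, 0, 0, 0, 0, 0, 60]'

```text
t: 5.6
tcp_pos: [436.2, -264.7, 30.7]
orientation: [-2.123, 0.2, 2.124]
contact_force: [0.8, 0.0, 0.5]
grip_width: 51.2
```

Now go deeper, checking forces.

>>> carry_out --plan '[0, 0, -6, 0, 0, 0, 60, 0, 0, -3, 0, 0, 0, 60, 0, 0, 0, 0, 0, 0, 60]'

```text
t: 5.85
tcp_pos: [436.8, -265.2, 22.0]
orientation: [-2.126, 0.201, 2.123]
contact_force: [-0.6, 0.2, -0.2]
grip_width: 51.2
```

```bash
python3 - <<'E'
from st import *
f=arm.grab_frame('scene'); im=f["color"][:,:,::-1][90:230,190:350]
cv2.imwrite("pics/scene4.png",cv2.resize(im,None,fx=4,fy=4,interpolation=cv2.INTER_CUBIC))
st()
E
```

```text
t5.90 tcp [ 436.72 -265.16   22.07] F [0.27 0.26 0.34] M [-0.04 -0.02  0.07] w51.1 jaw-100.71 xax [ 0.0011 -0.0018 -1.    ] q [-0.71  0.34 -0.42  0.82 -0.    2.62]
```

View pics/scene4.png

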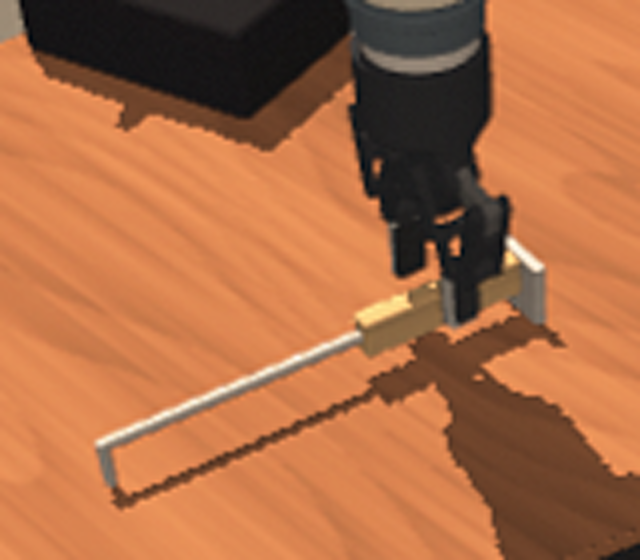

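>>> carry_out --plan '[0, 0, 0, 0, 0, 0, 0, 0, 0, 0, 0, 0, 0, 0, 0, 0, -0.5, 0, 0, 0, 0]'

```text
t: 6.15
tcp_pos: [436.7, -265.1, 21.5]
orientation: [-2.125, 0.201, 2.123]
contact_force: [-1.0, 0.0, 8.2]
grip_width: 15.5
```

>>> carry_out --plan '[0, 0, -0.3, 0, 0, 0, 0, 0, 0, 0, 0, 0, 0, 0, 0, 0, 0, 0, 0, 0, 0]'

```text
t: 6.4
tcp_pos: [436.7, -264.9, 21.8]
orientation: [-2.126, 0.201, 2.123]
contact_force: [-0.2, 0.6, -1.4]
grip_width: 14.2
```

>>> carry_out --plan '[0, 0, 0, 0, 0, 0, 0, 0, 0, 0, 0, 0, 0, 0]'

```text
t: 6.57
tcp_pos: [436.7, -264.9, 21.8]
orientation: [-2.126, 0.201, 2.123]
contact_force: [-0.2, -0.0, 0.3]
grip_width: 14.3
```

```bash
python3 - <<'E'
from st import *
f=arm.grab_frame('scene'); im=f["color"][:,:,::-1][90:230,190:350]
cv2.imwrite("pics/scene5.png",cv2.resize(im,None,fx=4,fy=4,interpolation=cv2.INTER_CUBIC))
st()
E
```

```text
t6.62 tcp [ 436.7  -264.92   21.74] F [-0.09 -0.2   0.07] M [ 0.01  0.06 -0.01] w14.1 jaw-100.71 xax [ 0.0013 -0.0016 -1.    ] q [-0.71  0.34 -0.42  0.81 -0.    2.62]
```

View pics/scene5.png

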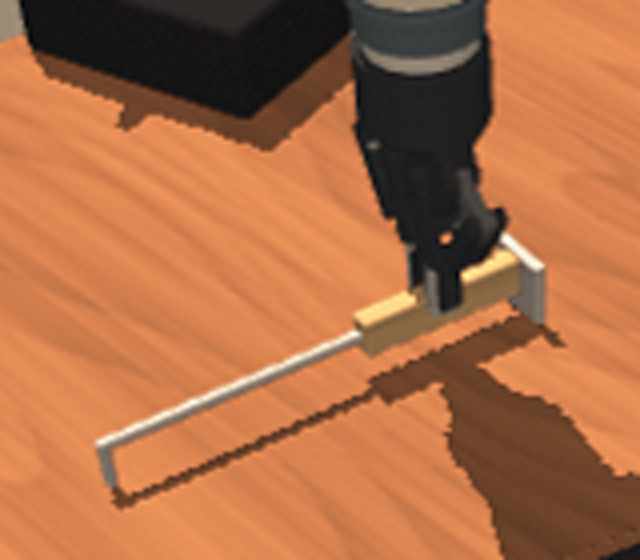

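>>> carry_out --plan '[0, 0, 10, 0, 0, 0, 0, 0, 0, 20, 0, 0, 0, 0, 0, 0, 20, 0, 0, 0, 0, 3, 0, 16, 0, 0, 4, 0, 8, 0, 5, 0, 0, 7, 0, 8, 1, 2, 0, 0, 7, 0, 8, 1, 0, 0, 0, 7, 0, 8, 1, 0, 0, 0, 7, 0, 8, 1, 0, 0, 0, 7, 0]'

```text
t: 7.37
tcp_pos: [478.3, -259.6, 96.6]
orientation: [1.931, 0.503, -1.94]
contact_force: [-0.1, 0.6, -2.4]
grip_width: 14.2
```

```bash
python3 st.py
```

```text
t7.37 tcp [ 478.27 -259.57   96.55] F [-0.14  0.55 -2.36] M [-0.05  0.07  0.04] w14.2 jaw-60.84 xax [-0.004  -0.0019 -1.    ] q [-0.65  0.32 -0.22  1.03 -0.    1.98]
```

>>> carry_out --plan '[8, -1, 0, 0, 0, 7, 0, 8, -1, 0, 0, 0, 7, 0, 8, 0, 0, 0, 0, 7, 0, 8, 0, 0, 0, 0, 7, 0, 8, 0, 0, 0, 0, 7, 0, 7, 0, 0, 0, 0, 6, 0, 0, 0, 0, 0, 0, 0, 0, 0, 0, 0, 0, 0, 0, 0]'

```text
t: 8.03
tcp_pos: [527.6, -260.4, 93.7]
orientation: [1.438, 1.041, -1.449]
contact_force: [-0.4, 0.9, -2.5]
grip_width: 14.1
```

```bash
python3 - <<'E'
from st import *
f=arm.grab_frame('scene'); cv2.imwrite("pics/scene6.png",f["color"][:,:,::-1])
f=arm.grab_frame('top'); cv2.imwrite("pics/top6.png",f["color"][:,:,::-1])
st()
E
```

```text
t8.13 tcp [ 527.29 -260.45   93.8 ] F [-0.26  0.52 -1.75] M [-0.02 -0.01 -0.03] w13.8 jaw-18.52 xax [-0.0059 -0.0021 -1.    ] q [-0.6   0.39 -0.12  1.07 -0.01  1.3 ]
```

View pics/scene6.png

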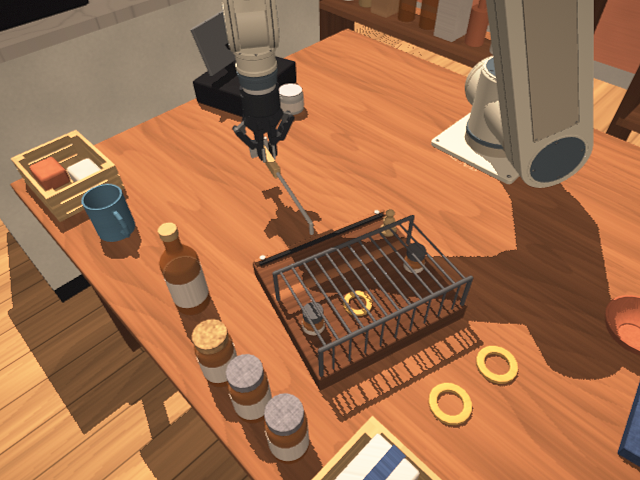

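View pics/top6.png

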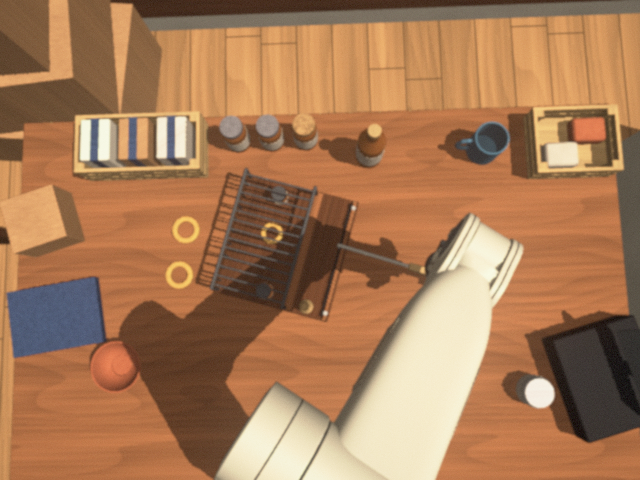

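```bash
cat > hk.py <<'E'
from st import *
P0=np.array([590.53,31.81]); YAW=np.radians(73.63)
u=np.array([np.cos(YAW),np.sin(YAW)]); v=np.array([-u[1],u[0]])
def hook(pr=True):
    s=arm.sense(); R=Ro.from_rotvec(s['orientation']).as_matrix()
    h=np.cross(R[:,1],R[:,0]); h=h if h@np.array([*u,0])>0 else -h
    z=-R[:,0]  # rod up
    tcp=s['tcp_pos']
    tip=tcp-21.8*z+220*h
    g=lambda P: np.array([(P[:2]-P0)@u,(P[:2]-P0)@v])
    F=s['contact_force']
    if pr: print('t%.2f'%s['t'],'tip world',tip.round(1),'stand xy',g(tip).round(1),'tcp st',g(tcp).round(1),'z%.1f'%tcp[2],'head%.2f'%np.degrees(np.arctan2(h[1],h[0])),'pitch%.2f'%np.degrees(np.arcsin(h[2])),'roll%.2f'%np.degrees(np.arcsin(R[:,1][2])),'F u%.1f v%.1f z%.1f'%(F[:2]@u,F[:2]@v,F[2]),'M',s['torque'].round(2),'w%.1f'%s['grip_width'])
    return tip,h,z,s
def mv(du,dv,dz):
    d=du*u+dv*v; print('shift',du,dv,dz,'->',d.round(1),dz)
if __name__=='__main__': hook()
E
python3 - <<'E'
from hk import *
tip,h,z,s=hook()
for c in('top','scene'): print(c,proj(c,tip),proj(c,tip+34*z))
t=cv2.imread('pics/top6.png'); sc=cv2.imread('pics/scene6.png')
a=cv2.resize(t[200:300,300:440],None,fx=5,fy=5,interpolation=cv2.INTER_CUBIC)
b=cv2.resize(sc[150:270,240:360],None,fx=5,fy=5,interpolation=cv2.INTER_CUBIC)
cv2.imwrite('pics/c6a.png',a); cv2.imwrite('pics/c6b.png',b)
E
```

```text
t8.13 tip world [597.  -51.9  71.2] stand xy [-78.5 -29.8] tcp st [-298.2  -21.7] z93.8 head71.48 pitch-0.22 roll-0.28 F u0.4 v0.4 z-1.8 M [-0.02 -0.01 -0.03] w13.8
top [337.84283787 245.59607416] [337.95630762 243.83921046]
scene [311.28198193 233.29362783] [310.69554982 221.03771769]
```

View pics/c6a.png

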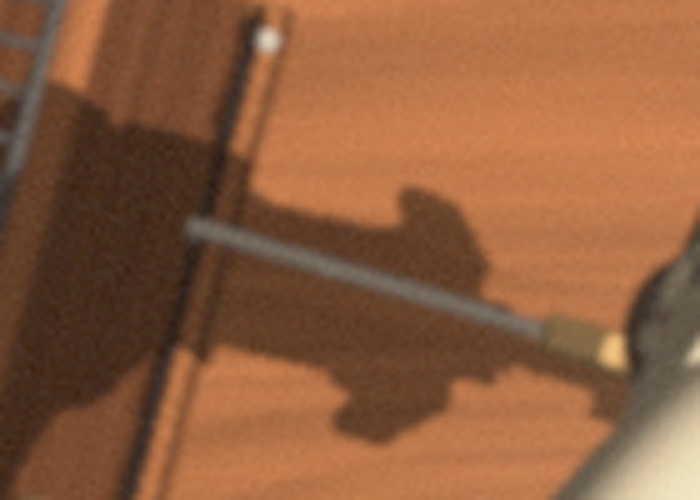

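View pics/c6b.png

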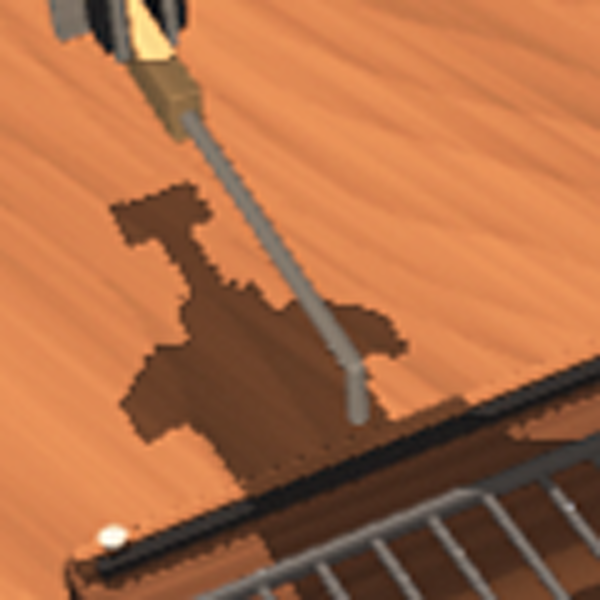

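>>> carry_out --plan '[1.4, -0.4, -7, 0.12, -0.34, 2.1, 0, 0, 0, -8, 0, 0, 0, 0, 0, 0, -5, 0, 0, 0, 0, 5.6, 19.2, 0, 0, 0, 0, 0, 5.6, 19.2, 0, 0, 0, 0, 0, 5.6, 19.2, 0, 0, 0, 0, 0, 2.8, 9.6, 0, 0, 0, 0, 0, 0, 0, 0, 0, 0, 0, 0, 0, 0, 0, 0, 0, 0, 0]'

```text
t: 8.88
tcp_pos: [545.1, -192.5, 71.0]
orientation: [1.431, 1.049, -1.436]
contact_force: [-0.0, -0.0, -1.8]
grip_width: 14.2
```

```bash
python3 hk.py
```

```text
t8.88 tip world [611.9  17.1  48.9] stand xy [ -8.1 -24.6] tcp st [-228.   -19.6] z71.0 head72.31 pitch-0.07 roll-0.17 F u-0.0 v0.0 z-1.8 M [-0.05  0.01 -0.02] w14.2
```

>>> carry_out --plan '[5, 6.8, 0, 0, 0, 1.3, 0, 0, 0, -6, 0, 0, 0, 0, 0, 0, 0, 0, 0, 0, 0]'

```text
t: 9.13
tcp_pos: [550.3, -187.0, 64.6]
orientation: [1.414, 1.061, -1.42]
contact_force: [-0.6, 0.9, -2.6]
grip_width: 14.6
```

```bash
python3 hk.py
```

```text
t9.13 tip world [612.4  24.   42.4] stand xy [ -1.3 -23.1] tcp st [-221.3  -23.1] z64.6 head73.60 pitch-0.11 roll-0.14 F u0.7 v0.8 z-2.6 M [0.03 0.02 0.02] w14.6
```

>>> carry_out --plan '[0, 0, -1, 0, 0, 0, 0, 0, 0, -1, 0, 0, 0, 0]'

```text
t: 9.3
tcp_pos: [550.2, -187.9, 62.1]
orientation: [1.415, 1.06, -1.421]
contact_force: [0.2, -0.1, -2.2]
grip_width: 14.4
```

>>> carry_out --plan '[0, 0, -1, 0, 0, 0, 0]'

```text
t: 9.38
tcp_pos: [550.1, -188.2, 60.9]
orientation: [1.415, 1.06, -1.421]
contact_force: [-0.5, -0.4, -0.9]
grip_width: 14.0
```

>>> carry_out --plan '[0, 0, -1, 0, 0, 0, 0]'

```text
t: 9.47
tcp_pos: [550.0, -188.5, 59.8]
orientation: [1.416, 1.06, -1.421]
contact_force: [-0.7, -0.0, -0.4]
grip_width: 14.4
```

>>> carry_out --plan '[0, 0, -1, 0, 0, 0, 0]'

```text
t: 9.55
tcp_pos: [550.0, -188.6, 58.7]
orientation: [1.416, 1.06, -1.421]
contact_force: [-0.1, -0.1, -0.7]
grip_width: 14.7
```

>>> carry_out --plan '[0, 0, 0, 0, 0, 0, 0]'

```text
t: 9.63
tcp_pos: [549.9, -188.6, 58.6]
orientation: [1.416, 1.06, -1.421]
contact_force: [-1.2, -0.5, -1.2]
grip_width: 14.3
```

>>> carry_out --plan '[0, 0, 0, 0, 0, 0, 0]'

```text
t: 9.72
tcp_pos: [550.0, -188.6, 58.6]
orientation: [1.417, 1.06, -1.421]
contact_force: [-0.7, 0.2, -0.9]
grip_width: 14.2
```

>>> carry_out --plan '[0, 0, -0.7, 0, 0, 0, 0]'

```text
t: 9.8
tcp_pos: [550.0, -188.6, 58.1]
orientation: [1.417, 1.06, -1.421]
contact_force: [0.1, -0.7, 0.0]
grip_width: 14.3
```

```bash
python3 hk.py
```

```text
t9.80 tip world [612.6  22.2  36. ] stand xy [ -3.  -23.9] tcp st [-222.9  -23.3] z58.1 head73.46 pitch-0.07 roll-0.14 F u-0.7 v-0.3 z0.0 M [ 0.26 -0.01  0.07] w14.3
```

>>> carry_out --plan '[0, 0, 0.7, 0, 0, 0, 0]'

```text
t: 9.88
tcp_pos: [550.0, -188.6, 58.7]
orientation: [1.417, 1.06, -1.421]
contact_force: [-0.6, 1.1, -1.2]
grip_width: 14.5
```

```bash
sed -i "s/'M',s/'Ftip%.1f'%((s['torque'][0]*u[1]-s['torque'][1]*u[0])\/.22),'M',s/" hk.py; python3 hk.py
```

```text
t9.88 tip world [612.5  22.3  36.6] stand xy [ -2.9 -23.8] tcp st [-222.9  -23.2] z58.7 head73.46 pitch-0.06 roll-0.15 F u0.9 v0.9 z-1.2 Ftip1.3 M [ 0.29 -0.03  0.09] w14.5
```

>>> carry_out --plan '[0, 0, 1, 0, 0, 0, 0]'

```text
t: 9.97
tcp_pos: [550.0, -188.6, 59.8]
orientation: [1.417, 1.06, -1.421]
contact_force: [-0.0, -0.6, -1.9]
grip_width: 14.2
```

```bash
python3 hk.py
```

```text
t9.97 tip world [612.6  22.3  37.7] stand xy [ -2.9 -23.8] tcp st [-222.9  -23.2] z59.8 head73.46 pitch-0.06 roll-0.15 F u-0.6 v-0.1 z-1.9 Ftip1.0 M [ 0.23  0.   -0.  ] w14.2
```

>>> carry_out --plan '[0, 0, 1, 0, 0, 0, 0]'

```text
t: 10.05
tcp_pos: [550.0, -188.6, 60.9]
orientation: [1.417, 1.06, -1.421]
contact_force: [0.3, 0.2, -2.2]
grip_width: 14.3
```

```bash
python3 hk.py
```

```text
t10.05 tip world [612.5  22.3  38.8] stand xy [ -2.9 -23.8] tcp st [-222.9  -23.2] z60.9 head73.46 pitch-0.07 roll-0.15 F u0.3 v-0.3 z-2.2 Ftip0.4 M [ 0.09 -0.    0.04] w14.3
```

>>> carry_out --plan '[0, 0, 1, 0, 0, 0, 0]'

```text
t: 10.13
tcp_pos: [550.0, -188.7, 62.0]
orientation: [1.416, 1.06, -1.421]
contact_force: [-0.7, -1.2, -1.2]
grip_width: 14.3
```

```bash
python3 hk.py
```

```text
t10.13 tip world [612.6  22.2  39.9] stand xy [ -3.  -23.9] tcp st [-223.   -23.3] z62.0 head73.46 pitch-0.09 roll-0.14 F u-1.3 v0.3 z-1.2 Ftip-0.1 M [-0.02 -0.01  0.03] w14.3
```

>>> carry_out --plan '[0, 0, 8, 0, 0, 0, 0, 0, 0, 1, 0, 0, 0, 0, 5.6, 19.2, 0, 0, 0, 0, 0, 5.6, 19.2, 0, 0, 0, 0, 0, 5.6, 19.2, 0, 0, 0, 0, 0, 5.6, 19.2, 0, 0, 0, 0, 0, 0, 0, 0, 0, 0, 0, 0, 0, 0, 0, 0, 0, 0, 0]'

```text
t: 10.8
tcp_pos: [573.8, -110.7, 74.3]
orientation: [1.418, 1.054, -1.422]
contact_force: [0.1, 0.6, -2.1]
grip_width: 14.3
```

```bash
python3 hk.py
```

```text
t10.80 tip world [637.  100.   51.8] stand xy [ 78.5 -25.4] tcp st [-141.4  -24.1] z74.3 head73.31 pitch-0.20 roll0.04 F u0.6 v0.1 z-2.1 Ftip-0.2 M [-0.05  0.01  0.01] w14.3
```

>>> carry_out --plan '[0.7, 6.5, -2, 0, 0, 0.3, 0, 0, 0, 0, 0, 0, 0, 0]'

```text
t: 10.97
tcp_pos: [574.5, -104.3, 72.5]
orientation: [1.414, 1.057, -1.418]
contact_force: [-0.0, -0.2, -1.3]
grip_width: 14.2
```

```bash
python3 - <<'E'
from hk import *
tip,h,z,s=hook()
f=arm.grab_frame('scene'); sc=f["color"][:,:,::-1]
f=arm.grab_frame('top'); t=f["color"][:,:,::-1]
cv2.imwrite('pics/c7a.png',cv2.resize(t[180:300,220:370],None,fx=5,fy=5,interpolation=cv2.INTER_CUBIC))
cv2.imwrite('pics/c7b.png',cv2.resize(sc[240:350,290:430],None,fx=5,fy=5,interpolation=cv2.INTER_CUBIC))
E
```

```text
t10.97 tip world [636.6 106.7  49.9] stand xy [ 84.8 -23.1] tcp st [-135.1  -23. ] z72.5 head73.63 pitch-0.21 roll0.07 F u-0.2 v-0.1 z-1.3 Ftip0.1 M [ 0.02  0.02 -0.03] w14.2
```

View pics/c7a.png

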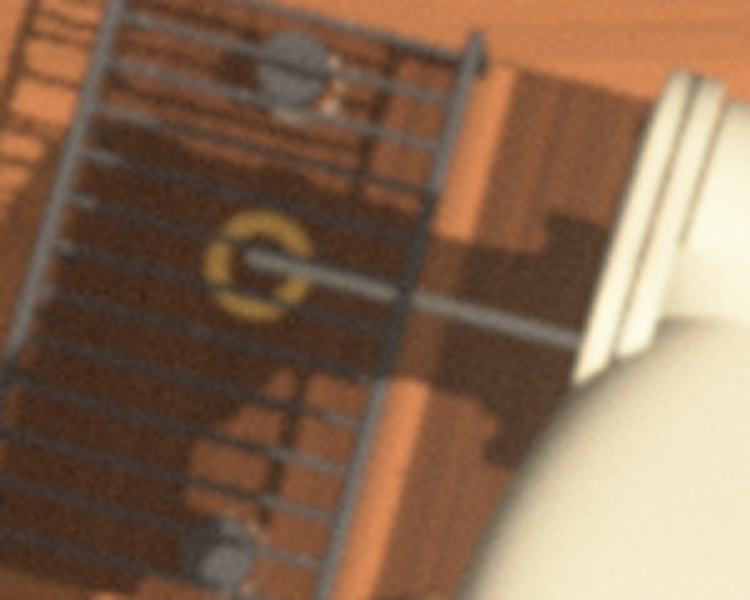

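View pics/c7b.png

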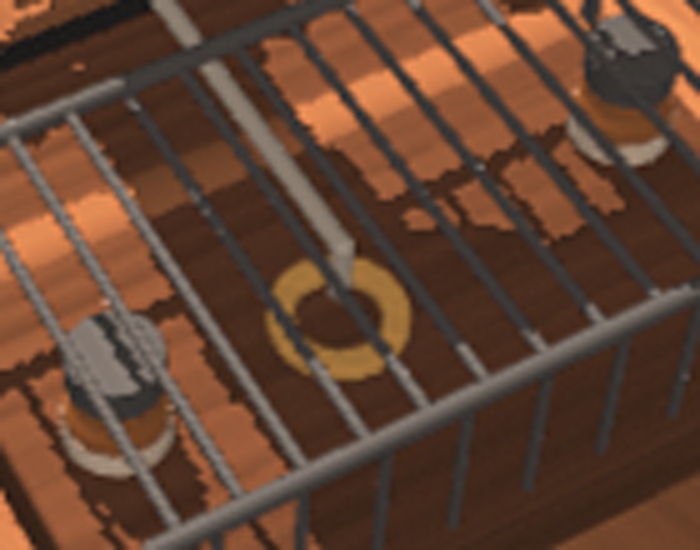

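>>> carry_out --plan '[0, 0, -4, 0, 0, 0, 0, 0, 0, -3, 0, 0, 0, 0]'

```text
t: 11.23
tcp_pos: [574.8, -106.3, 65.9]
orientation: [1.415, 1.054, -1.419]
contact_force: [-0.1, 0.3, -1.9]
grip_width: 14.2
```

```bash
python3 hk.py
```

```text
t11.23 tip world [637.3 104.6  43.2] stand xy [ 83.  -24.4] tcp st [-136.9  -23.9] z65.9 head73.51 pitch-0.25 roll0.16 F u0.3 v0.1 z-1.9 Ftip-0.1 M [-0.02  0.02  0.  ] w14.2
```

>>> carry_out --plan '[0, 0, -2, 0, 0, 0, 0, 0, 0, -1, 0, 0, 0, 0]'

```text
t: 11.4
tcp_pos: [574.4, -107.0, 61.9]
orientation: [1.416, 1.054, -1.42]
contact_force: [-1.1, 0.6, -1.3]
grip_width: 14.1
```

```bash
python3 hk.py
```

```text
t11.40 tip world [637.1 103.7  39.1] stand xy [ 82.2 -24.4] tcp st [-137.7  -23.7] z61.9 head73.44 pitch-0.26 roll0.11 F u0.3 v1.2 z-1.3 Ftip0.3 M [ 0.05 -0.03 -0.04] w14.1
```

>>> carry_out --plan '[0, 0, -1, 0, 0, 0, 0, 0, 0, -1, 0, 0, 0, 0]'

```text
t: 11.57
tcp_pos: [574.2, -107.4, 59.3]
orientation: [1.416, 1.054, -1.421]
contact_force: [-0.3, -1.0, -1.7]
grip_width: 13.9
```

```bash
python3 hk.py
```

```text
t11.57 tip world [637.  103.4  36.5] stand xy [ 81.8 -24.4] tcp st [-138.1  -23.6] z59.3 head73.40 pitch-0.26 roll0.08 F u-1.1 v0.0 z-1.7 Ftip0.7 M [ 0.15 -0.01  0.04] w13.9
```

>>> carry_out --plan '[0.6, 2, -1, 0, 0, 0, 0]'

```text
t: 11.65
tcp_pos: [574.8, -105.7, 58.2]
orientation: [1.416, 1.054, -1.421]
contact_force: [-0.2, -0.6, -0.9]
grip_width: 14.3
```

```bash
python3 hk.py
```

```text
t11.65 tip world [637.7 105.   35.4] stand xy [ 83.5 -24.6] tcp st [-136.4  -23.6] z58.2 head73.38 pitch-0.26 roll0.08 F u-0.7 v0.0 z-0.9 Ftip0.2 M [ 0.03 -0.04 -0.01] w14.3
```

>>> carry_out --plan '[0, 0, -1, 0, 0, 0, 0]'

```text
t: 11.73
tcp_pos: [574.9, -105.4, 57.2]
orientation: [1.417, 1.054, -1.421]
contact_force: [0.0, 0.6, -1.3]
grip_width: 14.3
```

```bash
python3 hk.py
```

```text
t11.73 tip world [637.8 105.3  34.5] stand xy [ 83.9 -24.7] tcp st [-136.   -23.7] z57.2 head73.38 pitch-0.24 roll0.08 F u0.6 v0.1 z-1.3 Ftip1.9 M [ 0.43 -0.04  0.05] w14.3
```

>>> carry_out --plan '[0, 0, 0, 0, 0, 0, 0]'

```text
t: 11.82
tcp_pos: [575.0, -105.2, 57.1]
orientation: [1.417, 1.054, -1.421]
contact_force: [0.3, -1.0, 0.0]
grip_width: 14.2
```

```bash
python3 hk.py
```

```text
t11.82 tip world [637.9 105.5  34.4] stand xy [ 84.1 -24.7] tcp st [-135.9  -23.7] z57.1 head73.39 pitch-0.23 roll0.09 F u-0.9 v-0.5 z0.0 Ftip0.5 M [0.12 0.02 0.03] w14.2
```

>>> carry_out --plan '[0, 0, 1, 0, 0, 0.2, 0]'

```text
t: 11.9
tcp_pos: [575.1, -105.2, 58.1]
orientation: [1.414, 1.056, -1.418]
contact_force: [0.2, -0.4, 0.2]
grip_width: 13.8
```

```bash
python3 hk.py
```

```text
t11.90 tip world [637.2 105.8  35.4] stand xy [ 84.1 -24. ] tcp st [-135.8  -23.8] z58.1 head73.59 pitch-0.23 roll0.10 F u-0.3 v-0.3 z0.2 Ftip0.7 M [ 0.11 -0.17 -0.13] w13.8
```

>>> carry_out --plan '[0, 0, 1, 0, 0, 0, 0]'

```text
t: 11.98
tcp_pos: [575.2, -105.1, 59.2]
orientation: [1.414, 1.056, -1.418]
contact_force: [0.8, -0.1, -1.8]
grip_width: 14.0
```

```bash
python3 hk.py
```

```text
t11.98 tip world [637.2 105.9  36.6] stand xy [ 84.2 -23.9] tcp st [-135.7  -23.8] z59.2 head73.61 pitch-0.22 roll0.10 F u0.1 v-0.8 z-1.8 Ftip0.7 M [ 0.12 -0.13 -0.1 ] w14.0
```

>>> carry_out --plan '[-0.85, -2.9, 0.3, 0, 0, 0, 0, -0.85, -2.9, 0.3, 0, 0, 0, 0, -0.85, -2.9, 0, 0, 0, 0, 0]'

```text
t: 12.23
tcp_pos: [572.6, -114.0, 60.3]
orientation: [1.413, 1.056, -1.417]
contact_force: [-0.8, 0.5, -1.7]
grip_width: 14.2
```

```bash
python3 hk.py
```

```text
t12.23 tip world [634.4  97.1  37.6] stand xy [ 75.  -23.7] tcp st [-144.9  -23.9] z60.3 head73.68 pitch-0.24 roll0.12 F u0.2 v0.9 z-1.7 Ftip-0.1 M [-0.03  0.    0.02] w14.2
```

>>> carry_out --plan '[-0.6, -1.9, 0, 0, 0, 0, 0, -0.6, -1.9, 0, 0, 0, 0, 0]'

```text
t: 12.4
tcp_pos: [571.1, -118.5, 60.3]
orientation: [1.413, 1.056, -1.417]
contact_force: [0.4, 0.1, -1.3]
grip_width: 14.2
```

```bash
python3 hk.py
```

```text
t12.40 tip world [633.   92.5  37.6] stand xy [ 70.2 -23.7] tcp st [-149.7  -23.7] z60.3 head73.66 pitch-0.23 roll0.12 F u0.2 v-0.4 z-1.3 Ftip0.4 M [ 0.09 -0.01  0.06] w14.2
```

>>> carry_out --plan '[-0.6, -1.9, 0, 0, 0, 0, 0, -0.6, -1.9, 0, 0, 0, 0, 0]'

```text
t: 12.57
tcp_pos: [569.6, -122.9, 60.2]
orientation: [1.414, 1.056, -1.417]
contact_force: [0.4, 0.3, -3.2]
grip_width: 14.1
```

```bash
python3 hk.py
```

```text
t12.57 tip world [631.6  88.1  37.5] stand xy [ 65.6 -23.5] tcp st [-154.3  -23.5] z60.2 head73.65 pitch-0.23 roll0.10 F u0.4 v-0.2 z-3.2 Ftip0.7 M [ 0.16  0.01 -0.04] w14.1
```

```bash
cat > pic.py <<'E'
import sys
from hk import *
n=sys.argv[1]
hook()
f=arm.grab_frame('scene'); sc=f["color"][:,:,::-1]
cv2.imwrite(f'pics/s{n}.png',cv2.resize(sc[210:350,270:430],None,fx=5,fy=5,interpolation=cv2.INTER_CUBIC)[:600,:800])
E
python3 pic.py 8
```

```text
t12.57 tip world [631.6  88.1  37.5] stand xy [ 65.6 -23.5] tcp st [-154.3  -23.5] z60.2 head73.65 pitch-0.23 roll0.10 F u0.4 v-0.2 z-3.2 Ftip0.7 M [ 0.16  0.01 -0.04] w14.1
```

View pics/s8.png

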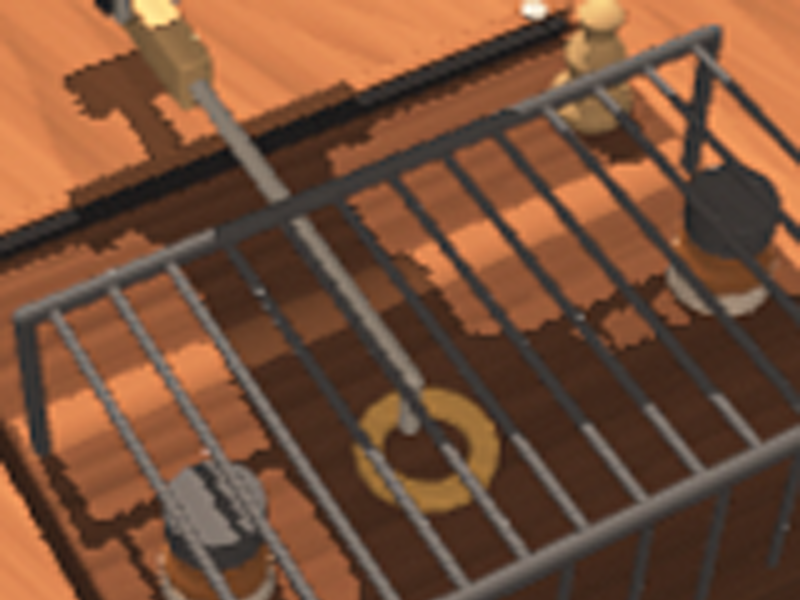

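>>> carry_out --plan '[-0.9, -2.9, 0, 0, 0, 0, 0, -0.9, -2.9, 0, 0, 0, 0, 0, -0.9, -2.9, 0, 0, 0, 0, 0, -0.9, -2.9, 0, 0, 0, 0, 0]'

```text
t: 12.95
tcp_pos: [565.6, -135.4, 60.1]
orientation: [1.413, 1.057, -1.417]
contact_force: [0.3, 0.9, -2.3]
grip_width: 14.3
```

```bash
python3 hk.py
```

```text
t12.95 tip world [627.5  75.6  37.4] stand xy [ 52.5 -23.2] tcp st [-167.5  -23.2] z60.1 head73.66 pitch-0.22 roll0.09 F u1.0 v-0.1 z-2.3 Ftip0.8 M [ 0.15 -0.11  0.03] w14.3
```

>>> carry_out --plan '[-0.9, -2.9, 0, 0, 0, 0, 0, -0.9, -2.9, 0, 0, 0, 0, 0, -0.9, -2.9, 0, 0, 0, 0, 0, -0.9, -2.9, 0, 0, 0, 0, 0]'

```text
t: 13.28
tcp_pos: [561.6, -148.4, 60.1]
orientation: [1.413, 1.057, -1.417]
contact_force: [1.1, 1.1, -2.1]
grip_width: 14.5
```

```bash
python3 hk.py
```

```text
t13.28 tip world [623.5  62.6  37.4] stand xy [ 38.9 -23. ] tcp st [-181.1  -23. ] z60.1 head73.66 pitch-0.23 roll0.09 F u1.4 v-0.7 z-2.1 Ftip0.7 M [ 0.14 -0.05 -0.04] w14.5
```

>>> carry_out --plan '[-0.6, -1.9, 0, 0, 0, 0, 0, -0.6, -1.9, 0, 0, 0, 0, 0, -0.6, -1.9, 0, 0, 0, 0, 0]'

```text
t: 13.53
tcp_pos: [559.5, -155.1, 60.1]
orientation: [1.414, 1.056, -1.418]
contact_force: [0.1, 1.4, -1.7]
grip_width: 14.3
```

```bash
python3 hk.py
```

```text
t13.53 tip world [621.5  55.9  37.5] stand xy [ 31.8 -23. ] tcp st [-188.1  -22.9] z60.1 head73.63 pitch-0.23 roll0.10 F u1.4 v0.4 z-1.7 Ftip0.5 M [ 0.12 -0.    0.06] w14.3
```

>>> carry_out --plan '[-0.4, -1.2, 0, 0, 0, 0, 0, -0.4, -1.2, 0, 0, 0, 0, 0]'

```text
t: 13.7
tcp_pos: [558.6, -157.9, 60.1]
orientation: [1.414, 1.056, -1.418]
contact_force: [0.5, 0.4, -2.0]
grip_width: 14.2
```

```bash
python3 hk.py
```

```text
t13.70 tip world [620.6  53.1  37.4] stand xy [ 28.9 -22.9] tcp st [-191.   -22.8] z60.1 head73.63 pitch-0.23 roll0.09 F u0.5 v-0.4 z-2.0 Ftip0.6 M [0.14 0.01 0.  ] w14.2
```

>>> carry_out --plan '[-0.4, -1.2, 0, 0, 0, 0, 0, -0.4, -1.2, 0, 0, 0, 0, 0]'

```text
t: 13.87
tcp_pos: [557.7, -160.4, 60.1]
orientation: [1.414, 1.056, -1.418]
contact_force: [0.2, -0.1, -2.8]
grip_width: 14.2
```

```bash
python3 pic.py 9
```

```text
t13.87 tip world [619.7  50.5  37.5] stand xy [ 26.2 -22.7] tcp st [-193.7  -22.7] z60.1 head73.63 pitch-0.22 roll0.09 F u-0.1 v-0.2 z-2.8 Ftip1.0 M [ 0.2  -0.1  -0.03] w14.2
```

View pics/s9.png

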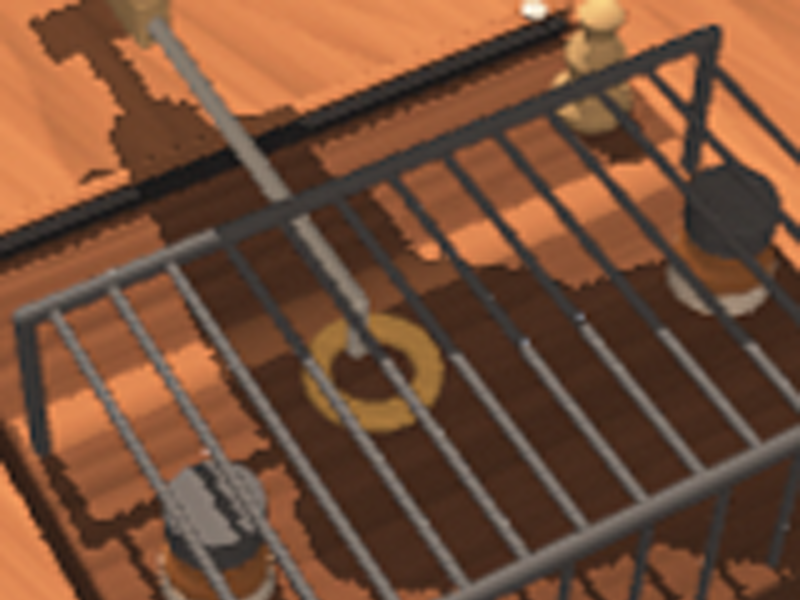

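>>> carry_out --plan '[-0.5, -1.6, 0.5, 0, 0, 0, 0, -0.5, -1.6, 0.5, 0, 0, 0, 0, -0.5, -1.6, 0.5, 0, 0, 0, 0]'

```text
t: 14.17
tcp_pos: [556.1, -165.4, 61.6]
orientation: [1.414, 1.057, -1.417]
contact_force: [0.5, 0.5, -2.4]
grip_width: 14.2
```

```bash
python3 hk.py
```

```text
t14.17 tip world [618.   45.7  39. ] stand xy [ 21.  -22.4] tcp st [-198.9  -22.5] z61.6 head73.66 pitch-0.21 roll0.08 F u0.6 v-0.4 z-2.4 Ftip0.9 M [ 0.2  -0.07 -0.04] w14.2
```

>>> carry_out --plan '[-0.5, -1.6, 0.5, 0, 0, 0, 0, -0.5, -1.6, 0.5, 0, 0, 0, 0]'

```text
t: 14.33
tcp_pos: [555.0, -168.9, 62.8]
orientation: [1.413, 1.057, -1.417]
contact_force: [0.1, 0.0, -1.8]
grip_width: 14.3
```

```bash
python3 pic.py 10
```

```text
t14.33 tip world [616.9  42.1  40.1] stand xy [ 17.3 -22.4] tcp st [-202.6  -22.5] z62.8 head73.66 pitch-0.22 roll0.08 F u0.0 v-0.1 z-1.8 Ftip0.4 M [ 0.09  0.01 -0.04] w14.3
```

View pics/s10.png

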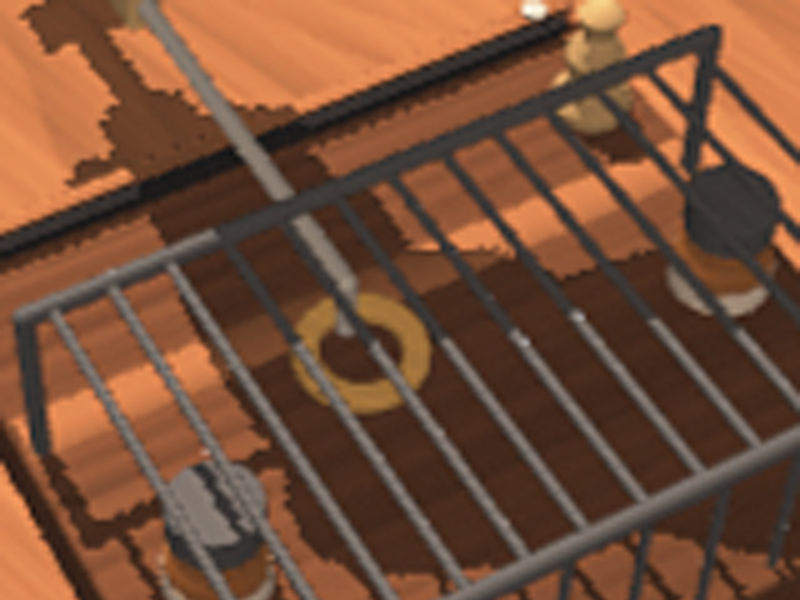

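>>> carry_out --plan '[-0.5, -1.7, 0.3, 0, 0, 0, 0, -0.5, -1.7, 0.1, 0, 0, 0, 0, -0.5, -1.7, 0, 0, 0, 0, 0]'

```text
t: 14.63
tcp_pos: [553.3, -174.8, 63.4]
orientation: [1.413, 1.056, -1.417]
contact_force: [0.4, 0.8, -1.9]
grip_width: 14.6
```

```bash
python3 hk.py
```

```text
t14.63 tip world [615.2  36.2  40.6] stand xy [ 11.2 -22.5] tcp st [-208.7  -22.5] z63.4 head73.65 pitch-0.24 roll0.09 F u0.9 v-0.2 z-1.9 Ftip0.3 M [ 0.07 -0.02  0.04] w14.6
```

>>> carry_out --plan '[-0.5, -1.7, 0, 0, 0, 0, 0, -0.5, -1.7, 0, 0, 0, 0, 0]'

```text
t: 14.8
tcp_pos: [552.2, -178.6, 63.4]
orientation: [1.413, 1.056, -1.418]
contact_force: [0.1, 0.6, -1.3]
grip_width: 14.2
```

```bash
python3 pic.py 11
```

```text
t14.80 tip world [614.1  32.4  40.6] stand xy [  7.2 -22.4] tcp st [-212.7  -22.5] z63.4 head73.65 pitch-0.24 roll0.09 F u0.6 v0.0 z-1.3 Ftip0.4 M [ 0.07 -0.08  0.03] w14.2
```

View pics/s11.png

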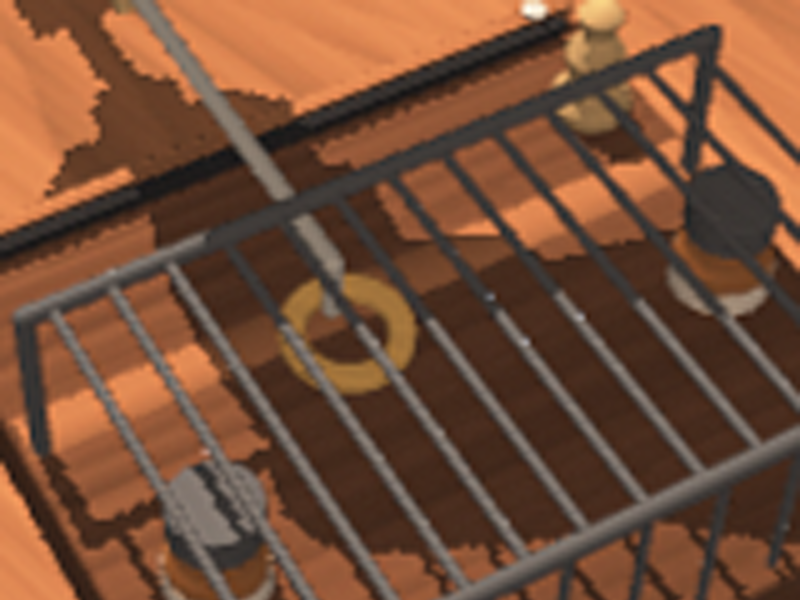

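>>> carry_out --plan '[-0.5, -1.7, 0, 0, 0, 0, 0, -0.5, -1.7, 0, 0, 0, 0, 0, -0.5, -1.7, 0, 0, 0, 0, 0]'

```text
t: 15.1
tcp_pos: [550.5, -184.3, 63.3]
orientation: [1.413, 1.057, -1.418]
contact_force: [0.4, 0.9, -1.6]
grip_width: 14.6
```

```bash
python3 hk.py
```

```text
t15.10 tip world [612.4  26.7  40.6] stand xy [  1.3 -22.5] tcp st [-218.6  -22.5] z63.3 head73.64 pitch-0.23 roll0.08 F u1.0 v-0.2 z-1.6 Ftip0.7 M [ 0.15 -0.06 -0.  ] w14.6
```

>>> carry_out --plan '[-0.5, -1.7, 0, 0, 0, 0, 0, -0.5, -1.7, 0, 0, 0, 0, 0, -0.5, -1.7, 0, 0, 0, 0, 0]'

```text
t: 15.35
tcp_pos: [548.9, -189.8, 63.3]
orientation: [1.414, 1.057, -1.417]
contact_force: [0.7, 1.7, -2.0]
grip_width: 14.2
```

```bash
python3 pic.py 12
```

```text
t15.35 tip world [610.8  21.2  40.7] stand xy [ -4.5 -22.5] tcp st [-224.4  -22.5] z63.3 head73.65 pitch-0.22 roll0.09 F u1.8 v-0.2 z-2.0 Ftip0.9 M [ 0.18 -0.05  0.03] w14.2
```

View pics/s12.png

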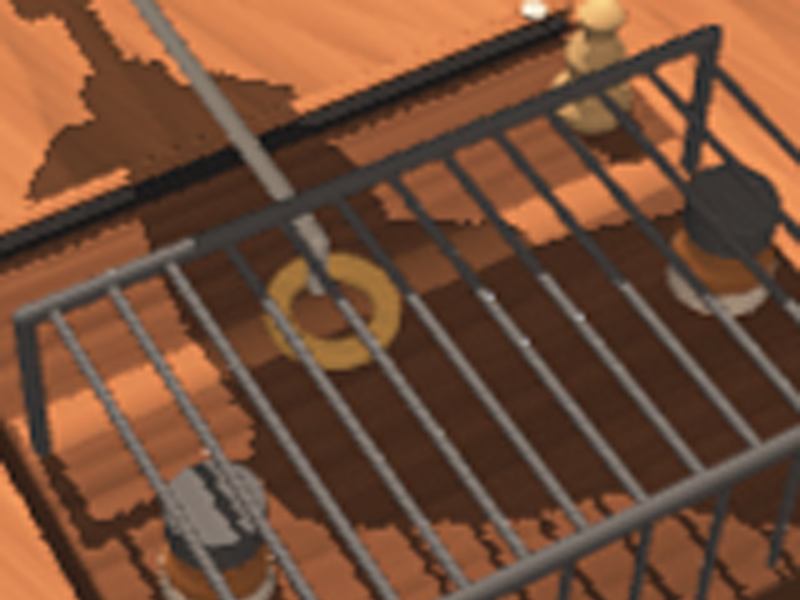

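>>> carry_out --plan '[-0.5, -1.7, 0, 0, 0, 0, 0, -0.5, -1.7, 0, 0, 0, 0, 0, -0.5, -1.7, -0.2, 0, 0, 0, 0]'

```text
t: 15.65
tcp_pos: [547.2, -195.6, 63.1]
orientation: [1.413, 1.056, -1.418]
contact_force: [0.1, 0.1, -1.8]
grip_width: 14.4
```

```bash
python3 hk.py
```

```text
t15.65 tip world [609.1  15.4  40.4] stand xy [-10.5 -22.5] tcp st [-230.4  -22.5] z63.1 head73.64 pitch-0.24 roll0.09 F u0.2 v-0.1 z-1.8 Ftip0.5 M [ 0.1  -0.04 -0.02] w14.4
```

>>> carry_out --plan '[-0.5, -1.7, -0.3, 0, 0, 0, 0, -0.5, -1.7, -0.4, 0, 0, 0, 0]'

```text
t: 15.82
tcp_pos: [546.1, -199.5, 62.4]
orientation: [1.413, 1.056, -1.418]
contact_force: [0.3, -0.4, -1.6]
grip_width: 13.8
```

```bash
python3 pic.py 13
```

```text
t15.82 tip world [608.   11.5  39.7] stand xy [-14.6 -22.5] tcp st [-234.5  -22.5] z62.4 head73.64 pitch-0.25 roll0.09 F u-0.3 v-0.4 z-1.6 Ftip0.1 M [ 0.01 -0.03  0.04] w13.8
```

View pics/s13.png

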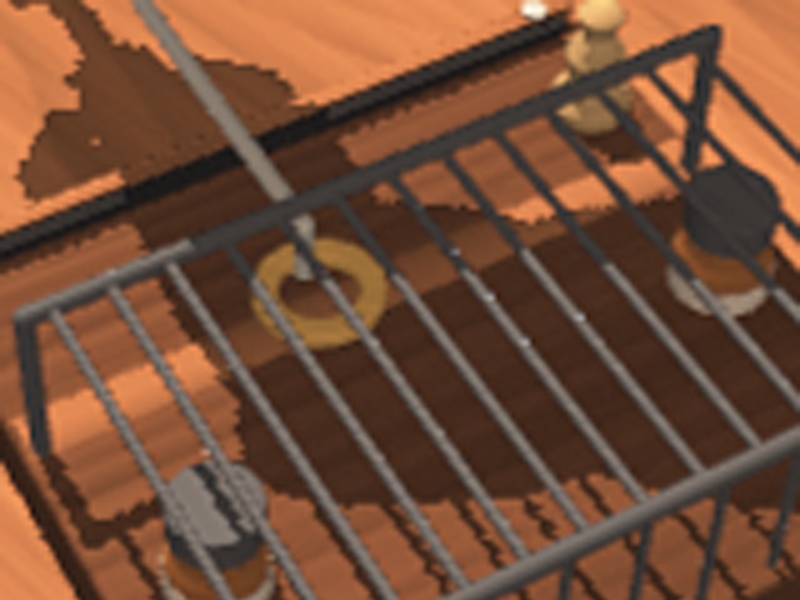

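>>> carry_out --plan '[-0.5, -1.7, -0.5, 0, 0, 0, 0, -0.5, -1.7, -0.5, 0, 0, 0, 0, -0.5, -1.7, -0.4, 0, 0, 0, 0]'

```text
t: 16.12
tcp_pos: [544.4, -205.1, 60.8]
orientation: [1.413, 1.056, -1.418]
contact_force: [0.7, 1.3, -2.4]
grip_width: 14.3
```

```bash
python3 hk.py
```

```text
t16.12 tip world [606.4   5.9  38.1] stand xy [-20.4 -22.5] tcp st [-240.3  -22.5] z60.8 head73.64 pitch-0.24 roll0.09 F u1.4 v-0.3 z-2.4 Ftip1.3 M [ 0.29 -0.05  0.  ] w14.3
```

>>> carry_out --plan '[-0.5, -1.7, -0.2, 0, 0, 0, 0, -0.5, -1.7, 0, 0, 0, 0, 0, -0.5, -1.7, 0, 0, 0, 0, 0]'

```text
t: 16.37
tcp_pos: [542.8, -210.6, 60.6]
orientation: [1.414, 1.057, -1.417]
contact_force: [0.1, 0.9, -1.2]
grip_width: 14.1
```

```bash
python3 pic.py 14
```

```text
t16.37 tip world [6.048e+02 4.000e-01 3.790e+01] stand xy [-26.1 -22.5] tcp st [-246.1  -22.5] z60.6 head73.64 pitch-0.21 roll0.09 F u0.9 v0.2 z-1.2 Ftip1.4 M [ 0.29 -0.13 -0.02] w14.1
```

View pics/s14.png

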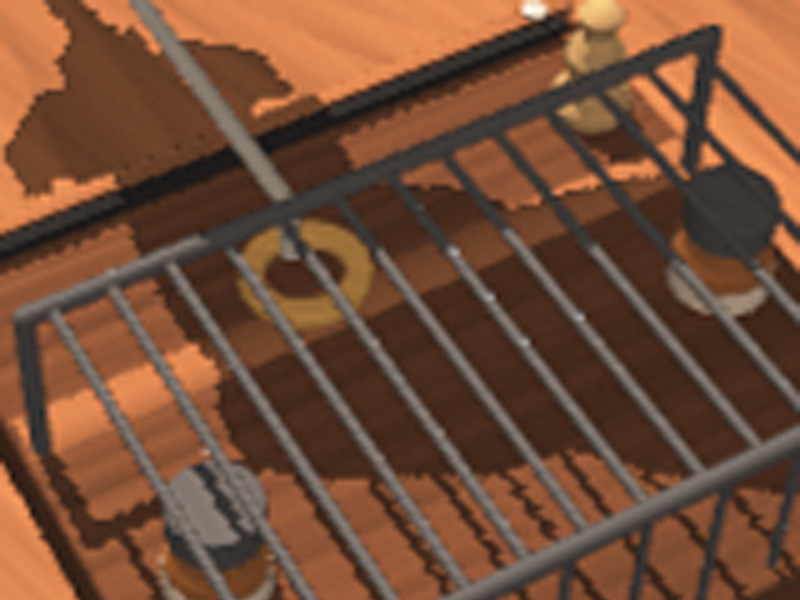

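>>> carry_out --plan '[-0.5, -1.7, 0, 0, 0, 0, 0, -0.5, -1.7, 0, 0, 0, 0, 0, -0.5, -1.7, 0, 0, 0, 0, 0, -0.5, -1.7, 0, 0, 0, 0, 0]'

```text
t: 16.75
tcp_pos: [540.6, -218.2, 60.6]
orientation: [1.414, 1.057, -1.417]
contact_force: [-0.3, 0.8, -2.5]
grip_width: 14.0
```

```bash
python3 hk.py
```

```text
t16.75 tip world [602.6  -7.2  38. ] stand xy [-34.  -22.5] tcp st [-253.9  -22.6] z60.6 head73.65 pitch-0.22 roll0.10 F u0.7 v0.5 z-2.5 Ftip1.1 M [ 0.26 -0.01  0.03] w14.0
```

>>> carry_out --plan '[-0.5, -1.7, -0.1, 0, 0, 0, 0, -0.5, -1.7, 0, 0, 0, 0, 0, -0.5, -1.7, 0, 0, 0, 0, 0, -0.5, -1.7, 0, 0, 0, 0, 0]'

```text
t: 17.08
tcp_pos: [538.4, -225.8, 60.5]
orientation: [1.414, 1.056, -1.417]
contact_force: [1.0, 0.7, -1.6]
grip_width: 14.1
```

```bash
python3 hk.py
```

```text
t17.08 tip world [600.3 -14.8  37.9] stand xy [-42.  -22.5] tcp st [-261.9  -22.6] z60.5 head73.64 pitch-0.22 roll0.10 F u1.0 v-0.8 z-1.6 Ftip0.9 M [ 0.19 -0.08  0.  ] w14.1
```

>>> carry_out --plan '[-0.5, -1.7, 0, 0, 0, 0, 0, -0.5, -1.7, 0, 0, 0, 0, 0, -0.5, -1.7, 0, 0, 0, 0, 0]'

```text
t: 17.33
tcp_pos: [536.6, -231.6, 60.5]
orientation: [1.414, 1.056, -1.418]
contact_force: [0.1, 1.1, -2.2]
grip_width: 14.1
```

```bash
python3 pic.py 15
```

```text
t17.33 tip world [598.6 -20.6  37.8] stand xy [-48.  -22.5] tcp st [-267.9  -22.5] z60.5 head73.64 pitch-0.23 roll0.09 F u1.1 v0.2 z-2.2 Ftip0.9 M [ 0.2  -0.01  0.02] w14.1
```

View pics/s15.png

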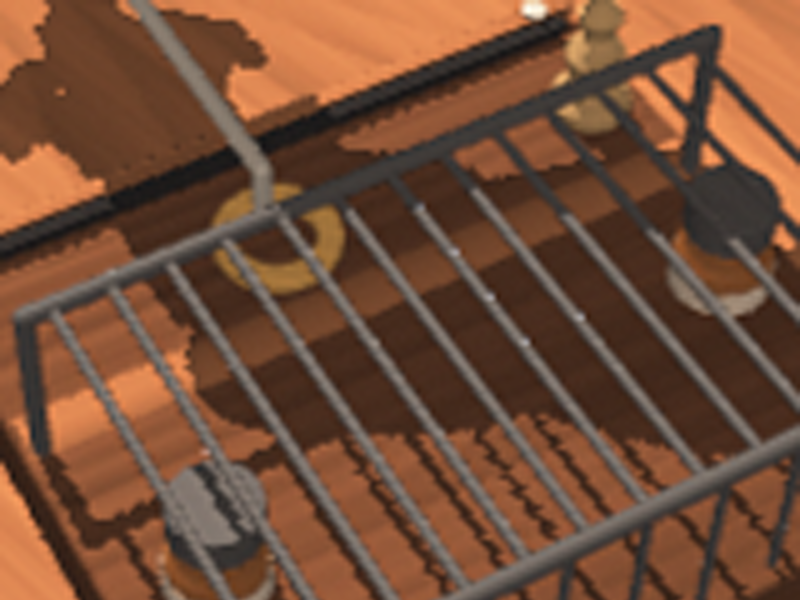

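>>> carry_out --plan '[-0.5, -1.6, -0.4, 0, 0, 0, 0, -0.5, -1.6, -0.4, 0, 0, 0, 0, -0.4, -1.3, -0.4, 0, 0, 0, 0]'

```text
t: 17.63
tcp_pos: [535.2, -236.6, 59.3]
orientation: [1.414, 1.056, -1.417]
contact_force: [1.1, 0.5, -0.8]
grip_width: 14.4
```

```bash
python3 hk.py
```

```text
t17.63 tip world [597.2 -25.6  36.6] stand xy [-53.2 -22.5] tcp st [-273.1  -22.5] z59.3 head73.63 pitch-0.22 roll0.10 F u0.8 v-0.9 z-0.8 Ftip1.7 M [ 0.37 -0.07 -0.05] w14.4
```

>>> carry_out --plan '[-0.3, -1, -0.4, 0, 0, 0, 0, -0.3, -1, -0.4, 0, 0, 0, 0]'

```text
t: 17.8
tcp_pos: [534.5, -238.7, 58.4]
orientation: [1.414, 1.056, -1.417]
contact_force: [0.2, 0.9, -1.3]
grip_width: 14.3
```

```bash
python3 hk.py
```

```text
t17.80 tip world [596.5 -27.7  35.9] stand xy [-55.4 -22.5] tcp st [-275.3  -22.5] z58.4 head73.64 pitch-0.20 roll0.11 F u0.9 v0.1 z-1.3 Ftip2.3 M [ 0.48 -0.16 -0.01] w14.3
```

>>> carry_out --plan '[-0.3, -1, 0, 0, 0, 0, 0, -0.3, -1, 0, 0, 0, 0, 0]'

```text
t: 17.97
tcp_pos: [533.9, -240.7, 58.3]
orientation: [1.414, 1.057, -1.417]
contact_force: [0.2, 1.2, -1.0]
grip_width: 14.2
```

```bash
python3 hk.py
```

```text
t17.97 tip world [595.9 -29.7  35.9] stand xy [-57.5 -22.5] tcp st [-277.5  -22.5] z58.3 head73.64 pitch-0.18 roll0.11 F u1.2 v0.1 z-1.0 Ftip2.4 M [ 0.51 -0.12 -0.04] w14.2
```

```bash
python3 - <<'E'
from hk import *
f=arm.grab_frame('scene'); sc=f["color"][:,:,::-1]
cv2.imwrite('pics/s16.png',cv2.resize(sc[220:290,280:370],None,fx=8,fy=8,interpolation=cv2.INTER_CUBIC))
E
```

```text
(no output)
```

View pics/s16.png

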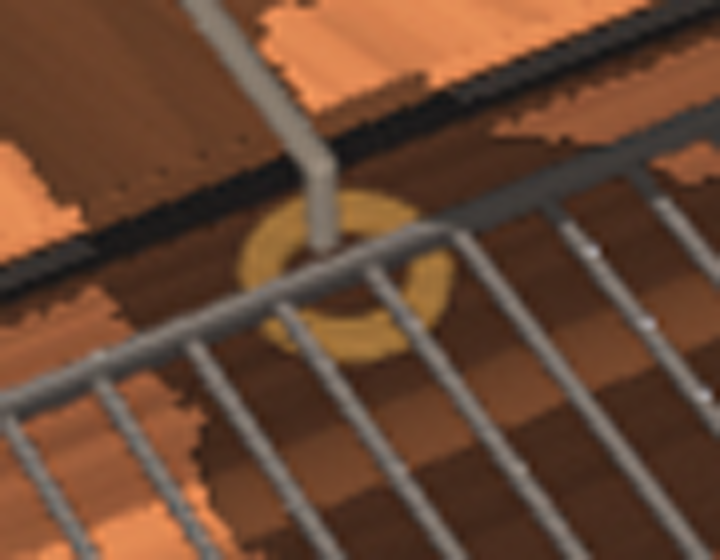

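>>> carry_out --plan '[-0.3, -1, 0, 0, 0, 0, 0, -0.3, -1, 0, 0, 0, 0, 0]'

```text
t: 18.18
tcp_pos: [533.2, -243.0, 58.4]
orientation: [1.414, 1.057, -1.417]
contact_force: [0.1, 1.1, -1.9]
grip_width: 14.2
```

>>> carry_out --plan '[-0.3, -1, 0, 0, 0, 0, 0, -0.3, -1, 0, 0, 0, 0, 0]'

```text
t: 18.35
tcp_pos: [532.6, -245.2, 58.4]
orientation: [1.414, 1.057, -1.417]
contact_force: [-0.5, 2.2, -1.7]
grip_width: 14.2
```

```bash
python3 hk.py
```

```text
t18.35 tip world [594.5 -34.2  35.8] stand xy [-62.2 -22.4] tcp st [-282.2  -22.5] z58.4 head73.65 pitch-0.20 roll0.11 F u1.9 v1.1 z-1.7 Ftip1.8 M [ 0.37 -0.11  0.  ] w14.2
```

>>> carry_out --plan '[-0.3, -1, 0, 0, 0, 0, 0]'

```text
t: 18.43
tcp_pos: [532.2, -246.3, 58.4]
orientation: [1.414, 1.057, -1.417]
contact_force: [0.7, 1.5, -1.7]
grip_width: 14.1
```

>>> carry_out --plan '[-0.3, -1, 0, 0, 0, 0, 0]'

```text
t: 18.52
tcp_pos: [531.9, -247.1, 58.3]
orientation: [1.415, 1.057, -1.416]
contact_force: [1.4, 5.2, -1.3]
grip_width: 13.8
```

```bash
python3 hk.py
```

```text
t18.52 tip world [593.9 -36.1  35.9] stand xy [-64.2 -22.3] tcp st [-284.1  -22.4] z58.3 head73.65 pitch-0.15 roll0.10 F u5.4 v0.1 z-1.3 Ftip6.0 M [ 1.26 -0.38 -0.02] w13.8
```

>>> carry_out --plan '[-0.15, -0.5, 0, 0, 0, 0, 0]'

```text
t: 18.6
tcp_pos: [531.8, -247.1, 58.2]
orientation: [1.415, 1.058, -1.416]
contact_force: [1.4, 5.4, -1.3]
grip_width: 14.2
```

```bash
python3 hk.py
```

```text
t18.60 tip world [593.7 -36.   36.1] stand xy [-64.2 -22.2] tcp st [-284.2  -22.3] z58.2 head73.67 pitch-0.08 roll0.09 F u5.5 v0.2 z-1.3 Ftip5.5 M [ 1.15 -0.43 -0.11] w14.2
```

>>> carry_out --plan '[-0.2, -0.7, 0, 0, 0, 0, 0]'

```text
t: 18.68
tcp_pos: [531.7, -247.2, 58.0]
orientation: [1.416, 1.059, -1.415]
contact_force: [2.2, 4.7, -1.6]
grip_width: 14.1
```

```bash
python3 hk.py
```

```text
t18.68 tip world [593.6 -36.1  36.2] stand xy [-64.3 -22.1] tcp st [-284.3  -22.2] z58.0 head73.68 pitch-0.00 roll0.09 F u5.1 v-0.8 z-1.6 Ftip6.1 M [ 1.23 -0.54 -0.14] w14.1
```

>>> carry_out --plan '[-0.2, -0.7, 0, 0, 0, 0, 0]'

```text
t: 18.77
tcp_pos: [531.7, -247.3, 57.9]
orientation: [1.417, 1.061, -1.414]
contact_force: [2.6, 5.7, -2.4]
grip_width: 14.4
```

>>> carry_out --plan '[-0.2, -0.7, 0, 0, 0, 0, 0]'

```text
t: 18.85
tcp_pos: [531.6, -247.2, 57.7]
orientation: [1.418, 1.062, -1.413]
contact_force: [1.9, 5.0, -2.0]
grip_width: 14.4
```

```bash
python3 hk.py
```

```text
t18.85 tip world [593.4 -36.   36.6] stand xy [-64.3 -21.8] tcp st [-284.3  -22.2] z57.7 head73.72 pitch0.17 roll0.08 F u5.4 v-0.4 z-2.0 Ftip6.0 M [ 1.22 -0.56 -0.2 ] w14.4
```

>>> carry_out --plan '[-0.27, -0.95, 0, -0.1, 0.03, 0, 0]'

```text
t: 18.93
tcp_pos: [531.6, -247.4, 57.5]
orientation: [1.418, 1.062, -1.412]
contact_force: [3.7, 6.7, -2.5]
grip_width: 14.0
```

>>> carry_out --plan '[-0.27, -0.95, 0, -0.1, 0.03, 0, 0]'

```text
t: 19.02
tcp_pos: [531.6, -247.5, 57.4]
orientation: [1.418, 1.062, -1.412]
contact_force: [2.7, 6.8, -1.9]
grip_width: 14.0
```

```bash
python3 hk.py
```

```text
t19.02 tip world [593.2 -36.3  36.2] stand xy [-64.6 -21.8] tcp st [-284.6  -22.2] z57.4 head73.75 pitch0.17 roll0.09 F u7.3 v-0.7 z-1.9 Ftip7.3 M [ 1.46 -0.71 -0.27] w14.0
```

>>> carry_out --plan '[-0.27, -0.95, 0, -0.1, 0.03, 0, 0]'

```text
t: 19.1
tcp_pos: [531.7, -247.5, 57.2]
orientation: [1.418, 1.062, -1.412]
contact_force: [3.8, 6.2, -2.3]
grip_width: 14.4
```

>>> carry_out --plan '[-0.27, -0.95, 0, -0.1, 0.03, 0, 0]'

```text
t: 19.18
tcp_pos: [531.7, -247.6, 57.1]
orientation: [1.418, 1.062, -1.411]
contact_force: [3.7, 7.3, -3.4]
grip_width: 14.3
```

```bash
python3 hk.py
```

```text
t19.18 tip world [593.2 -36.3  35.9] stand xy [-64.6 -21.7] tcp st [-284.6  -22.3] z57.1 head73.80 pitch0.18 roll0.10 F u8.1 v-1.5 z-3.4 Ftip7.1 M [ 1.42 -0.72 -0.27] w14.3
```

>>> carry_out --plan '[-0.25, -0.85, 0.1, -0.08, 0.02, 0, 0, -0.25, -0.85, 0.1, -0.08, 0.02, 0, 0]'

```text
t: 19.35
tcp_pos: [531.9, -247.6, 57.0]
orientation: [1.418, 1.063, -1.41]
contact_force: [3.5, 5.4, -1.8]
grip_width: 14.2
```

>>> carry_out --plan '[-0.25, -0.85, 0.1, -0.08, 0.02, 0, 0, -0.25, -0.85, 0.1, -0.08, 0.02, 0, 0]'

```text
t: 19.52
tcp_pos: [532.1, -247.6, 56.9]
orientation: [1.418, 1.063, -1.409]
contact_force: [2.9, 5.1, -2.3]
grip_width: 14.4
```

```bash
python3 - <<'E'
from hk import *
hook()
f=arm.grab_frame('scene'); sc=f["color"][:,:,::-1]
cv2.imwrite('pics/s17.png',cv2.resize(sc[220:290,280:370],None,fx=8,fy=8,interpolation=cv2.INTER_CUBIC))
hook()
E
```

```text
t19.52 tip world [593.2 -36.2  36.1] stand xy [-64.5 -21.7] tcp st [-284.6  -22.7] z56.9 head73.89 pitch0.24 roll0.15 F u5.7 v-1.3 z-2.3 Ftip6.4 M [ 1.27 -0.69 -0.21] w14.4
t19.57 tip world [593.2 -36.2  36.1] stand xy [-64.5 -21.8] tcp st [-284.6  -22.7] z56.9 head73.89 pitch0.24 roll0.16 F u6.4 v-0.8 z-1.7 Ftip6.9 M [ 1.37 -0.7  -0.24] w14.2
```

View pics/s17.png

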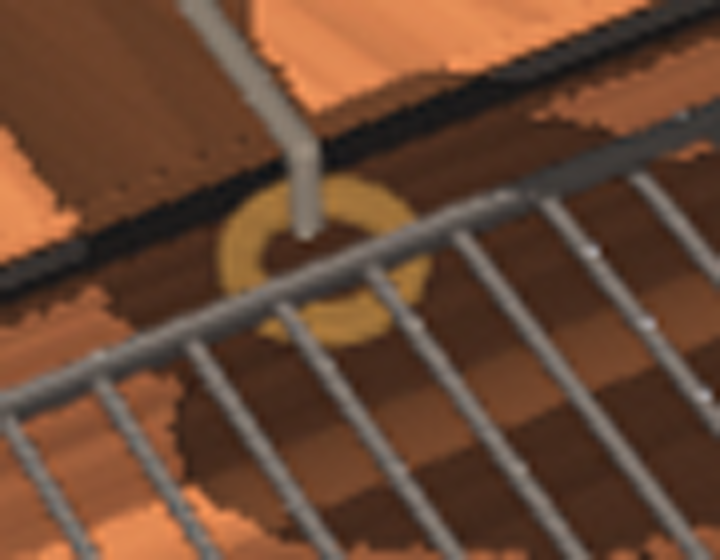

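>>> carry_out --plan '[0.3, 1, 0.2, 0, 0, 0, 0, 0.5, 1.7, 0.3, 0, 0, 0, 0, 0.6, 1.9, 0.5, 0, 0, 0, 0, 0.6, 1.9, 0.5, 0, 0, 0, 0]'

```text
t: 19.9
tcp_pos: [534.0, -242.1, 58.5]
orientation: [1.416, 1.061, -1.411]
contact_force: [-0.5, -0.2, -2.2]
grip_width: 14.4
```

```bash
python3 hk.py
```

```text
t19.90 tip world [595.2 -30.8  37.1] stand xy [-58.7 -22.2] tcp st [-278.7  -22.9] z58.5 head73.84 pitch0.09 roll0.15 F u-0.3 v0.5 z-2.2 Ftip0.1 M [0.03 0.01 0.03] w14.4
```

>>> carry_out --plan '[0.6, 2, 0.5, 0, 0, 0, 0, 0, 0, 3, 0, 0, 0, 0, 0, 0, 4, 0, 0, 0, 0, 0, 0, 6, 0, 0, 0, 0, 0, 0, 6, 0, 0, 0, 0]'

```text
t: 20.32
tcp_pos: [534.0, -239.5, 78.7]
orientation: [1.415, 1.063, -1.413]
contact_force: [-0.1, 0.0, -2.0]
grip_width: 14.2
```

```bash
python3 - <<'E'
from hk import *
hook()
f=arm.grab_frame('scene'); sc=f["color"][:,:,::-1]
cv2.imwrite('pics/s18.png',cv2.resize(sc[210:290,270:370],None,fx=7,fy=7,interpolation=cv2.INTER_CUBIC))
f=arm.grab_frame('top'); sc=f["color"][:,:,::-1]
cv2.imwrite('pics/t18.png',cv2.resize(sc[180:320,200:370],None,fx=4,fy=4,interpolation=cv2.INTER_CUBIC))
E
```

```text
t20.32 tip world [595.1 -28.1  57.1] stand xy [-56.2 -21.3] tcp st [-276.2  -22.2] z78.7 head73.86 pitch0.06 roll0.03 F u-0.0 v0.1 z-2.0 Ftip-0.0 M [0.   0.03 0.  ] w14.2
```

View pics/s18.png

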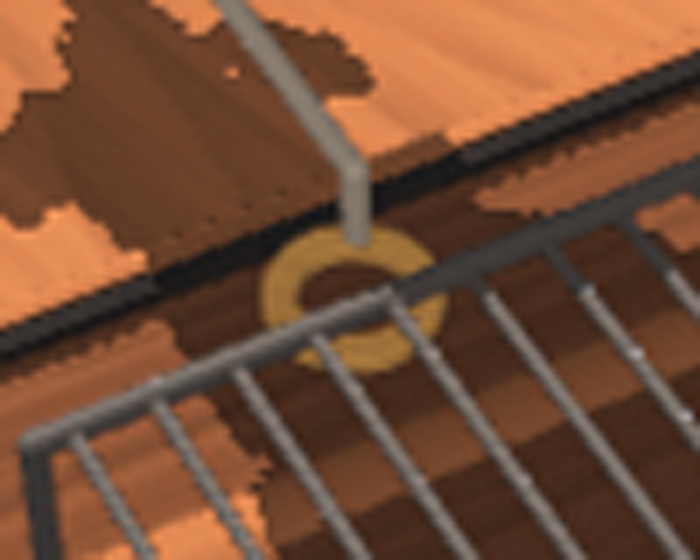

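View pics/t18.png

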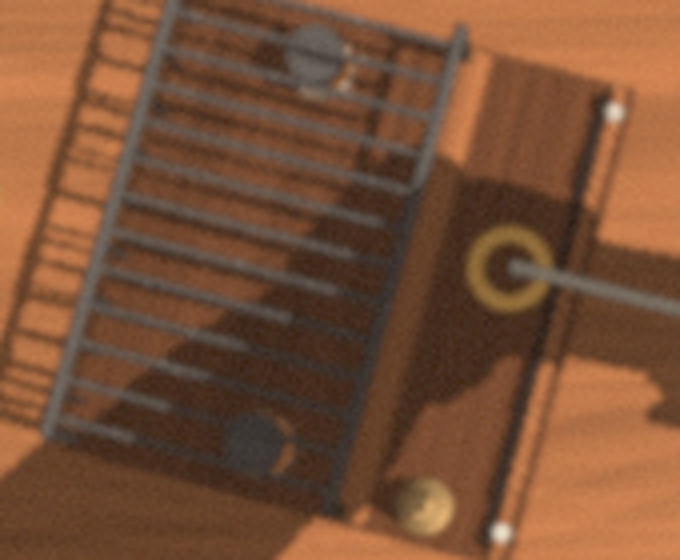

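>>> carry_out --plan '[0, 0, 8, 0, 0, 0, 0, -2.8, -9.6, 2, 0, 0, 0, 0, -5.6, -19.2, 0, 0, 0, 0, 0, -5.6, -19.2, 0, 0, 0, 0, 0, -5.6, -19.2, 0, 0, 0, 0, 0, -5.6, -19.2, 0, 0, 0, 0, 0, -5.6, -19.2, 0, 0, 0, 0, 0, -2.8, -9.6, 0, 0, 0, 0, 0, 0, 0, 0, 0, 0, 0, 0]'

```text
t: 21.17
tcp_pos: [498.2, -363.7, 93.1]
orientation: [1.412, 1.058, -1.409]
contact_force: [-0.5, 0.1, -1.7]
grip_width: 13.9
```

```bash
python3 hk.py
```

```text
t21.17 tip world [ 559.  -152.3   70.9] stand xy [-185.6  -21.6] tcp st [-405.5  -22.8] z93.1 head73.98 pitch-0.10 roll0.30 F u-0.1 v0.5 z-1.7 Ftip-0.0 M [ 0.01  0.04 -0.  ] w13.9
```

>>> carry_out --plan '[0, 0, -15, 0, 0, 0, 0, 0, 0, -20, 0, 0, 0, 0, 0, 0, -15, 0, 0, 0, 0, 0, 0, -8, 0, 0, 0, 0, 0, 0, -4, 0, 0, 0, 0, 0, 0, 0, 0, 0, 0, 0]'

```text
t: 21.67
tcp_pos: [498.4, -362.8, 30.3]
orientation: [1.414, 1.056, -1.409]
contact_force: [-0.9, 0.5, -3.2]
grip_width: 14.1
```

```bash
python3 hk.py
```

```text
t21.67 tip world [ 559.6 -151.5    8.1] stand xy [-184.6  -21.9] tcp st [-404.6  -22.8] z30.3 head73.91 pitch-0.08 roll0.41 F u0.2 v1.0 z-3.2 Ftip-0.0 M [-0.01 -0.01 -0.02] w14.1
```

>>> carry_out --plan '[0, 0, -4, 0, 0, 0, 0, 0, 0, -2, 0, 0, 0, 0, 0, 0, -1, 0, 0, 0, 0]'

```text
t: 21.92
tcp_pos: [499.5, -362.6, 24.5]
orientation: [1.413, 1.055, -1.407]
contact_force: [0.1, -0.3, -1.6]
grip_width: 14.5
```

```bash
python3 hk.py
```

```text
t21.92 tip world [ 560.4 -151.3    2.2] stand xy [-184.1  -22.7] tcp st [-404.1  -23.8] z24.5 head73.97 pitch-0.13 roll0.51 F u-0.3 v-0.2 z-1.6 Ftip-0.3 M [-0.07  0.01  0.05] w14.5
```

>>> carry_out --plan '[0, 0, -1, 0, 0, 0, 0]'

```text
t: 22.0
tcp_pos: [499.8, -362.7, 23.9]
orientation: [1.413, 1.054, -1.407]
contact_force: [-0.7, -0.5, -2.6]
grip_width: 14.2
```

```bash
python3 hk.py
```

```text
t22.00 tip world [ 560.7 -151.3    1.5] stand xy [-184.1  -23. ] tcp st [-404.1  -24.1] z23.9 head73.98 pitch-0.15 roll0.55 F u-0.7 v0.6 z-2.6 Ftip-0.0 M [-0.01  0.   -0.  ] w14.2
```

>>> carry_out --plan '[0, 0, -1.2, 0, 0, 0, 0, 0, 0, -0.8, 0, 0, 0, 0]'

```text
t: 22.17
tcp_pos: [500.2, -363.0, 22.5]
orientation: [1.413, 1.053, -1.406]
contact_force: [-0.1, 0.1, -1.4]
grip_width: 14.4
```

```bash
python3 hk.py
```

```text
t22.17 tip world [ 561.1 -151.6   -0. ] stand xy [-184.3  -23.4] tcp st [-404.2  -24.5] z22.5 head73.98 pitch-0.19 roll0.62 F u0.1 v0.2 z-1.4 Ftip0.3 M [0.08 0.06 0.02] w14.4
```

>>> carry_out --plan '[0, 0, -0.6, 0, 0, 0, 0]'

```text
t: 22.25
tcp_pos: [500.2, -363.0, 22.0]
orientation: [1.413, 1.052, -1.406]
contact_force: [-1.2, -0.0, -1.4]
grip_width: 14.4
```

```bash
python3 hk.py
```

```text
t22.25 tip world [ 5.611e+02 -1.517e+02 -5.000e-01] stand xy [-184.3  -23.5] tcp st [-404.2  -24.6] z22.0 head73.98 pitch-0.19 roll0.64 F u-0.4 v1.1 z-1.4 Ftip0.5 M [0.12 0.05 0.06] w14.4
```

>>> carry_out --plan '[0, 0, -0.7, 0, 0, 0, 0, 0, 0, 0, 0, 0, 0, 0]'

```text
t: 22.42
tcp_pos: [500.3, -363.1, 21.8]
orientation: [1.413, 1.052, -1.406]
contact_force: [-0.1, 0.6, -1.6]
grip_width: 14.0
```

```bash
python3 hk.py
```

```text
t22.42 tip world [ 561.2 -151.8   -0.8] stand xy [-184.4  -23.6] tcp st [-404.3  -24.7] z21.8 head73.99 pitch-0.20 roll0.67 F u0.5 v0.2 z-1.6 Ftip0.6 M [0.15 0.05 0.02] w14.0
```

>>> carry_out --plan '[0, 0, 0, 0, 0, 0, 20, 0, 0, 0, 0, 0, 0, 30, 0, 0, 0, 0, 0, 0, 60, 0, 0, 0, 0, 0, 0, 60, 0, 0, 0, 0, 0, 0, 60, 0, 0, 0, 0, 0, 0, 60]'

```text
t: 22.92
tcp_pos: [500.8, -363.8, 22.6]
orientation: [1.413, 1.049, -1.405]
contact_force: [0.1, 0.7, -0.3]
grip_width: 51.4
```

>>> carry_out --plan '[0, 0, 5, 0, 0, 0, 60, 0, 0, 20, 0, 0, 0, 60, 0, 0, 30, 0, 0, 0, 60, 0, 0, 30, 0, 0, 0, 60, 0, 0, 30, 0, 0, 0, 60, -8, -29, 0, 0, 0, 0, 60, -8, -29, 0, 0, 0, 0, 60, 0, 0, 0, 0, 0, 0, 60]'

```text
t: 23.58
tcp_pos: [483.8, -421.0, 146.1]
orientation: [1.41, 1.051, -1.403]
contact_force: [-1.5, -0.6, -0.2]
grip_width: 51.3
```

```bash
python3 - <<'E'
from hk import *
hook()
f=arm.grab_frame('scene'); sc=f["color"][:,:,::-1]
cv2.imwrite('pics/s19.png',cv2.resize(sc[130:330,170:400],None,fx=3,fy=3,interpolation=cv2.INTER_CUBIC))
f=arm.grab_frame('top'); sc=f["color"][:,:,::-1]
cv2.imwrite('pics/t19.png',cv2.resize(sc[170:330,200:460],None,fx=3,fy=3,interpolation=cv2.INTER_CUBIC))
E
```

```text
t23.58 tip world [ 544.  -209.6  123.1] stand xy [-244.7  -23.4] tcp st [-464.6  -25.2] z146.1 head74.18 pitch-0.30 roll0.76 F u-1.0 v1.3 z-0.2 Ftip0.2 M [ 0.07  0.06 -0.03] w51.3
```

View pics/s19.png

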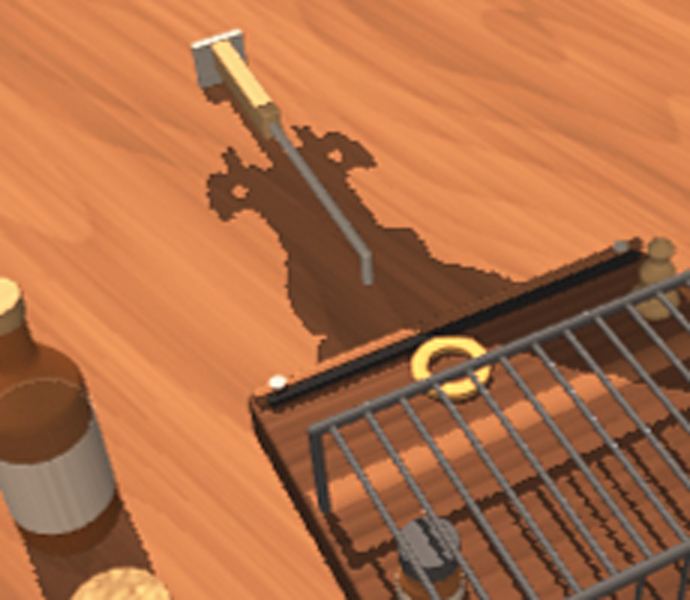

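View pics/t19.png

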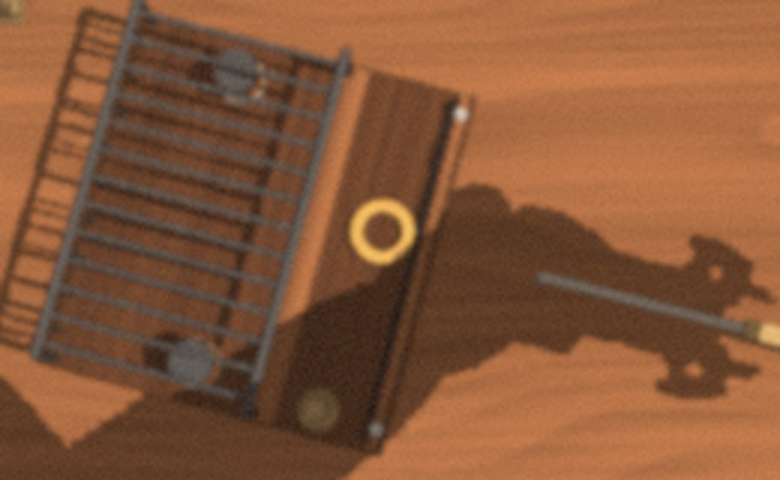

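```bash
python3 - <<'E'
from hk import *
print('rod tip proj',proj('scene',[561.2,-152,0]), 'seen',170+368/3,130+282/3)
T=lambda a,b,z:onz('top',200+a/3-.33,170+b/3-.33,z)
r=T(383,232,43); k1=T(461,114,48);k2=T(376,429,48)
d=(k1-k2)[:2]; d/=np.linalg.norm(d); n=np.array([-d[1],d[0]])
print('ring-stop',(r-k1)[:2]@n, 'stand yaw from bar',np.degrees(np.arctan2(d[1],d[0])))
hook()
arm.sign_off()
E
```

```text
rod tip proj [292.34980223 223.74886254] seen 292.6666666666667 224.0
ring-stop 35.62618844406886 stand yaw from bar -16.75565880164168
t23.68 tip world [ 544.2 -206.2  122.7] stand xy [-241.4  -22.6] tcp st [-461.3  -24.6] z145.1 head74.22 pitch-0.16 roll0.66 F u0.6 v0.4 z0.7 Ftip-0.1 M [-0.01  0.03  0.07] w51.2
the job is handed in; nothing more can be done
```

I drew the ring out with the hooked rod, pulled it home against the buffer, laid the rod on the table and handed the job in at 23.7 s. The interface reports no verdict, so success is judged only by my own checks below.

**How it went**
- **Rod grasp:** the first close missed and slid off the top of the grip. The second held but was too shallow, so I regrasped deeper. The rod was lifted but not shifted by this.
- **Bead and floor:** I felt the bead's crest about 3 to 4 mm above the stand's flat top. I then put the hook down through the ring.
- **Drawing out:** I followed the ring over the bead in small steps. Measured forces during this stayed around 1 to 2 N.
- **Against the buffer:** it came up solid, and I held a pull of about 5 to 8 N for roughly 1 s.

**Last checks**
- **Ring:** in the last pictures it lies flat against the buffer, about 35.6 mm behind the bar's middle. That is within the 28.5 to 39.5 mm window, but the camera is only good to about 2 mm.
- **Rod:** the hook tip's position in the picture matches a tip on the table within half a pixel. The rod is released and about 80 mm clear of the stand.
- **Jars and figure:** they look unmoved in the pictures. I did not measure them again.
- **Stand height:** the camera fit put the stand 10 mm low, outside its stated 0 to 8 mm range. Feeling the top with the hook gave about 4 mm low, and I worked from that.

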